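# Hang the two-tier peg caddy as a chain

## Task

Hang up the two-tier peg caddy: first hang the small upper tier by its top bail on the upturned hook of the steel stand. Then lift the wide lower tier out of the white tub, stand it upright on the flat white laundry basket lid and let go of it so that you can take it again by its side handle, and hang its crook over the bottom bar of the upper tier, so that both tiers hang still in a chain clear of the shelf. Leave the pegs and the brush where they are.

Things in the scene. Friction and masses are not known exactly. Their poses are not given: they have to be found in the camera images.
- stand: Fixed steel hook stand. Origin on the shelf straight below the hook's seat, z up. Post 20 mm thick, 335 mm high, 85 mm to its +x. A round arm (10 mm) runs from the post to -x (towards the robot), level at 315 mm height, sloping down to the seat over the last 32 mm, then up to a free tip. Base plate 130 x 120 x 12 mm, from x = 20 to 150 mm.
- hook_seat (a point): Top of the hook's seat, where a bail comes to rest, 310 mm above the shelf; axes as the stand. The free tip ends 29 mm to -x of it and 13 mm above it.
- lid: Flat rectangular white laundry basket lid lying fixed on the shelf, 140 mm (its x) by 200 mm (its y) by 12 mm; origin at the centre of its underside.
- lid_top (a point): Centre of the lid's upper face, 12 mm above the shelf; axes as the lid.
- tub: Fixed open white tub in which the lower tier stands at first, 130 mm (x) by 240 mm (y) by 75 mm high, walls and floor 5 mm; origin at the centre of its underside. Tub and upper tier may change places (left or right).
- upper: Loose upper tier, about 0.14 kg, standing on the shelf; origin under its centre at its foot, z up. Grey dish 80 (x) x 74 (y) mm, walls from 70 to 92 mm height, on two steel wire runner frames (8 mm wire, y = -33 and +33 mm, x = -40 to 40 mm) that reach down to the foot. It hangs with its x axis along the stand's x axis, handle to the left (+y).
- upper_mid (a point): Centre of the upper tier, 75 mm above its foot; axes as the tier.
- upper_eye (a point): Underside of the top of the upper tier's wire bail (8 mm), 145 mm above its foot; rests on hook_seat when hung. The bail arches over the dish in the y-z plane; the opening below it is 42 mm wide, and 53 mm high above the dish walls, open along x.
- upper_bar (a point): Top of the middle of the upper tier's bottom bar, 8 mm above its foot. The bar, 8 mm thick, runs along y between the runners at x = 0. Bar, runners and dish form the lower loop, 58 mm wide and 62 mm high, open along x.
- upper_handle (a point): Grip point in the upper tier's flat side handle: 78 mm to +y, 80 mm above its foot. The handle sticks out to +y from y = 36 to 94 mm, is 12 mm thick in x and goes from 67 to 93 mm height.
- lower: Loose lower tier, about 0.16 kg, at first standing in the tub; origin at its foot straight under the crook, z up. Grey tray 90 (x) x 150 (y) x 40 mm high with a steel rod that rises at x = -18 mm and ends in a crook. It hangs with its x axis along the upper tier's x axis: crook tip passed in +x direction through the upper's lower loop, handle to the right (-y).
- lower_mid (a point): Centre of the lower tier, 64 mm above its foot; axes as the tier.
- lower_crook (a point): Underside of the top of the crook, 117 mm above the foot; rests on upper_bar when hung. The crook, of 11 mm round rod, bends in the x-z plane from the rod (x = -18 mm) over towards +x, to a tip pointing down at x = +18 mm, lowest at 93 mm height; inner width 25 mm, outer top at 128 mm.
- lower_handle (a point): Grip point in the lower tier's flat side handle: 112 mm to -y, 32 mm above its foot. The handle sticks out to -y from y = -72 to -125 mm, is 12 mm thick in x and goes from 19 to 45 mm height.
- peg1: Purple clothes peg lying on the shelf, 85 x 15 x 12 mm, origin at its underside, long along x. Bystander.
- peg2: Purple clothes peg lying on the shelf, 85 x 15 x 12 mm, origin at its underside, long along x. Bystander.
- peg3: Purple clothes peg lying on the shelf, 85 x 15 x 12 mm, origin at its underside, long along x. Bystander.
- peg4: Purple clothes peg lying on the shelf, 85 x 15 x 12 mm, origin at its underside, long along x. Bystander.
- brush: Black stain brush with a loop handle, 150 x 50 x 61 mm, bristles down, origin at its underside. Bystander.
Things that resemble listed ones, but are neither listed nor needed, are in the scene too. Leave any red look-alike of the lower alone. Leave any green look-alike of the upper alone.

How it is judged:
On the way, in this order (a step that is already met when the one before it is completed fails the run):
1. the upper tier hangs by its bail on the hook, let go (x of upper_eye in the frame of hook_seat between -0.022 and 0.03 m and y of upper_eye in the frame of hook_seat between -0.016 and 0.016 m and z of upper_eye in the frame of hook_seat between -0.006 and 0.02 m and contact force between upper and stand above 0.4 N and angle between upper_mid's own z axis and vertical below 0.25 rad and contact force between the fingers and upper below 0.05 N), for 0.2 s.
2. the lower tier stands upright on the lid, let go (x of lower_mid in the frame of lid_top between -0.05 and 0.05 m and y of lower_mid in the frame of lid_top between -0.07 and 0.07 m and z of lower_mid in the frame of lid_top between 0.057 and 0.071 m and angle between lower_mid's own z axis and vertical below 0.1 rad and contact force between the fingers and lower below 0.05 N and contact force between lower and lid above 0.4 N and linear speed of lower below 0.03 m/s), for 0.2 s.
At the end, for the whole second after the job is handed in: The upper tier hangs by its bail in the hook's seat (within about 20 mm along, 16 mm across); the lower tier hangs by its crook on the upper's bottom bar (within 12 mm fore and aft, 27 mm along it), clear of the shelf; both within 0.25 rad of upright and nearly still (0.06 m/s, 0.8 rad/s) (x of upper_eye in the frame of hook_seat between -0.022 and 0.03 m and y of upper_eye in the frame of hook_seat between -0.016 and 0.016 m and z of upper_eye in the frame of hook_seat between -0.006 and 0.02 m and contact force between upper and stand above 0.4 N and angle between each of upper_mid, lower_mid's own z axis and vertical below 0.25 rad and x of lower_crook in the frame of upper_bar between -0.012 and 0.012 m and y of lower_crook in the frame of upper_bar between -0.027 and 0.027 m and z of lower_crook in the frame of upper_bar between -0.006 and 0.009 m and contact force between lower and upper above 0.5 N and height (world z) of lower_mid above 0.09 m and linear speed of each of upper, lower below 0.06 m/s and angular speed of each of upper, lower below 0.8 rad/s); the robot touches nothing.
It fails at once if a bystander is moved by more than 30 mm (distance of any of peg1, peg2, peg3, peg4, brush from where it was at the start of the episode above 0.03 m).
It also fails if it takes over 72 s, if anything falls off the work surface, if the arm or the gripper's body presses on something with over 40 N, if the wrist force passes 120 N, or if a joint passes its speed limit or range.

## Robot

A 6-joint arm with a two-finger parallel gripper is mounted at the origin on the work surface. World frame = base frame: x ahead of the robot, y to its left, z up, the work surface at z = 0. Lengths are in m, angles in rad, forces in N, time in s.
With the tool pointing down it reaches from about 0.3 to 0.775 m from the base axis. Payload 14.6 kg.
Tool frame: the origin (TCP) lies at the very end of the fingers, on their centre line; the grasp point (between the pads) lies 19 mm behind it; x points along the fingers, y is the direction in which the jaws open and shut, and the axes are right-handed (so a half turn about x gives the same grasp; the last joint's range is limited). The gripper opens to 94 mm and grips with 3 to 60 N. Pads are 16 mm wide; open, the fingers measure 119 mm over their backs; the gripper's body (75 mm by 177 mm) begins 78 mm behind the grasp point.
Start: joints at [1.2, 0.3, 1.521, -0, 1.321, -0.067], TCP at [0.165, 0.525, 0.205] pointing down, gripper open.
Joint ranges: [-3.03, 3.03], [-0.79, 2.21], [0.23, 2.52], [-1.04, 4.18], [0, 3.07], [-2.55, 2.55]. Speed limits (rad/s): [2.22, 2.22, 2.57, 3.14, 3.14, 3.14].

## Interface

Orientations are given as [roll, pitch, yaw] about the fixed x, y, z axes, in that order (R = Rz(yaw) Ry(pitch) Rx(roll)).
In Python, from station import ctrl, viewer, hand_in gives the robot as it stands. The module is installed in compiled form; this text tells all that it offers.
- The arm moves only by the tool play_rows, never from a script. Its argument "deltas" is a list that holds one entry, the list of rows, each a list of 7 numbers: the shift along the tool's x, y, z in mm, then the turn, a rotation vector about the tool's x, y, z in rad, then the finger opening in mm, from 0 to 94. In form: [[[dx, dy, dz, ax, ay, az, gripper], ...]]. A call has 1 to 10 rows; each row shifts and turns the commanded pose from where the row before left it, along the tool's axes as they then stand; what a row does not reach is not made up. A row lasts 1/10 s, in which the tool goes at most 50 mm and 8.59 degrees, less where a joint would pass 70% of its speed; a pose out of reach is approached as far as the arm can. A call with a gripper value outside its range is refused whole. The fingers move at their own pace and stop on an object; "grip_force" is the grip in N (left out, the last holds). Time passes only in rows, so rows that do not move let the fingers close. It gives the time, the measured TCP pose, the force and the opening at its end, in the units of the state.
- ctrl.get_obs(): the state, without advancing time (a new reading comes with each control period).
- viewer.camera(name): name is "side" or "top" or "wrist"; returns a dict with "img" (420x560x3 uint8, red, green, blue), "fx", "fy", "cx", "cy" (pixels), "rvec" (rotation vector, rad) and "tvec" (3), from world to camera coordinates, as OpenCV has them. Camera axes: x right, y down, z forward; pixel columns grow to the right and rows downward; lengths in m; the calibration is good to about 2 mm. A picture is of the moment at which its call begins. There is no depth.
- hand_in(): hands the job in, once; it reports no verdict.
The state is a dict: "time_s": time; "qpos": joint angles; "joint_vel": joint speeds; "tau": joint torques, N m; "ee_pos": TCP position; "eef_rot": TCP orientation; "force": force on the tool from outside, world axes, zero at the start; "moment": the same for the moment, N m; "grip_width": finger opening in m.
Only numpy, scipy, OpenCV 4.12 (cv2) and the standard library are available. Lean on these libraries where they do the work, as an engineer would, in place of code of your own. Each camera call takes 0.05 s, during which the arm holds its last target.

## Working session

There is one attempt and no reset: what is moved stays moved. The work goes in short steps, Python scripts to look and compute and a tool call to move; the robot and the scene stay as the last step left them, time stands still between calls to the robot, and variables do not carry over. Pictures are saved under pics/ and viewed, and the job is handed in when it is done.

Besides the shell and the picture viewer there is one more tool, called as a command line: name --argument value ..., lists and objects as JSON in quotes. play_rows: Moves the arm, as the interface text tells. Its arguments: {"type":"object","properties":{"deltas":{"type":"array","items":{"type":"array","items":{"type":"array","items":{"type":"number"}}}},"grip_force":{"type":"number"}},"required":["deltas"]}

```bash
mkdir -p pics
cat > h.py <<'E'
import numpy as np, cv2
from station import ctrl, viewer, hand_in
from scipy.spatial.transform import Rotation as R
def snap(n,out):
    c=viewer.camera(n); cv2.imwrite('pics/'+out+'.png',c['img'][:,:,::-1])
    np.savez('pics/'+out+'.npz',**c); return c
def load(o): return dict(np.load('pics/'+o+'.npz'))
def ray(c,u,v):
    Rm=cv2.Rodrigues(np.array(c['rvec'],float))[0]; t=np.array(c['tvec'],float).ravel()
    d=Rm.T@np.array([(u-c['cx'])/c['fx'],(v-c['cy'])/c['fy'],1.0]); o=-Rm.T@t
    return o,d/np.linalg.norm(d)
def onz(c,u,v,z):
    o,d=ray(c,u,v); return o+d*(z-o[2])/d[2]
def tri(c1,p1,c2,p2):
    o1,d1=ray(c1,*p1);o2,d2=ray(c2,*p2)
    s=np.linalg.lstsq(np.c_[d1,-d2],o2-o1,rcond=None)[0]
    a=o1+s[0]*d1;b=o2+s[1]*d2; return (a+b)/2,np.linalg.norm(a-b)
def proj(c,p):
    return cv2.projectPoints(np.array(p,float).reshape(-1,1,3),np.array(c['rvec'],float),np.array(c['tvec'],float),np.array([[c['fx'],0,c['cx']],[0,c['fy'],c['cy']],[0,0,1.]]),None)[0].reshape(-1,2)
def st():
    o=ctrl.get_obs(); print({k:np.round(o[k],4).tolist() for k in o if k not in('tau','joint_vel')}); return o
E
python3 - <<'E'
from h import *
st()
for n in ['top','side','wrist']:
    c=snap(n,n+'0'); print(n,c['fx'],c['cx'],c['cy'],ray(c,280,210))
E
```

```text
{'time_s': 0.0, 'qpos': [1.2004, 0.3005, 1.5216, 0.0, 1.3207, -0.0666], 'ee_pos': [0.1644, 0.5246, 0.2049], 'eef_rot': [-1.638, 1.5697, -1.9418], 'force': [0.6054, 0.5497, -0.5159], 'moment': [0.0217, 0.0456, -0.0096], 'grip_width': 0.0942}
top 382.7598416398798 284.4721716023969 208.06869319075557 (array([0.22855509, 0.01915861, 1.31798493]), array([ 0.20006677, -0.01116268, -0.97971867]))
side 507.61683629884647 278.72770709430966 204.4581462476573 (array([0.108674  , 0.90257361, 1.07948402]), array([ 0.26018031, -0.67404387, -0.69135452]))
wrist 330.2488610155446 276.37597199187553 205.89715043446105 (array([0.08203638, 0.55065149, 0.38338958]), array([ 0.29019798, -0.07987479, -0.95362737]))
```

View pics/top0.png

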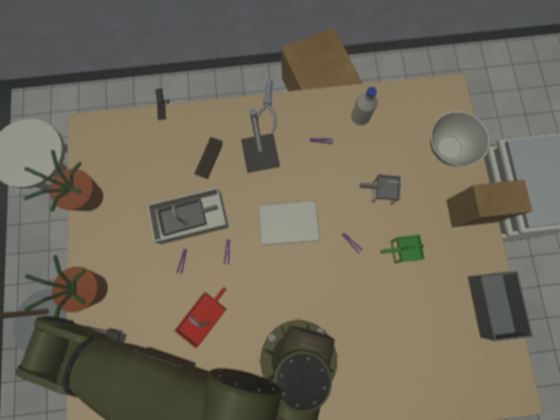

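View pics/side0.png

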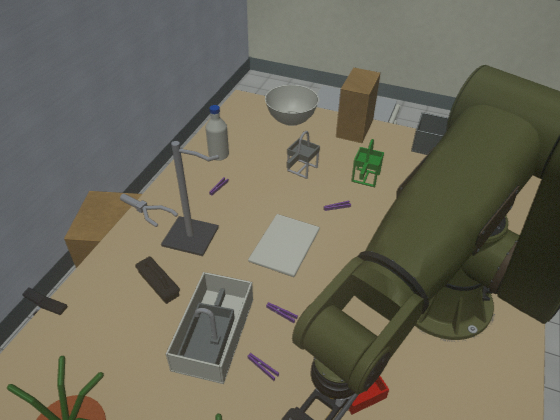

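View pics/wrist0.png

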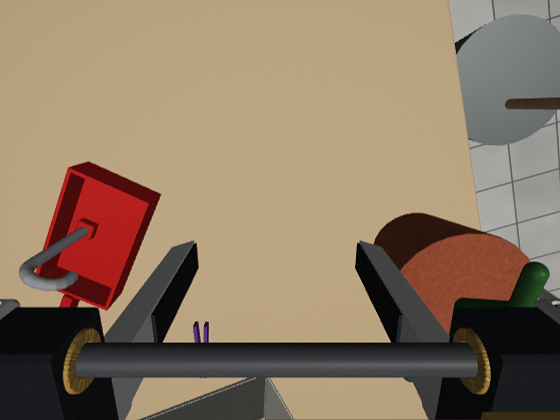

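Run:
```python
from h import *
def crop(o,x,y,w,h,s,out):
    im=cv2.imread(f'pics/{o}.png')[y:y+h,x:x+w]; cv2.imwrite(f'pics/{out}.png',cv2.resize(im,None,fx=s,fy=s,interpolation=cv2.INTER_CUBIC))
crop('top0',140,70,160,180,3.3,'ct_a')
crop('top0',300,130,140,140,4,'ct_b')
crop('side0',110,90,180,290,2,'cs_a')
crop('side0',260,120,140,80,5,'cs_b')
```

```text
(no output)
```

View pics/ct_a.png

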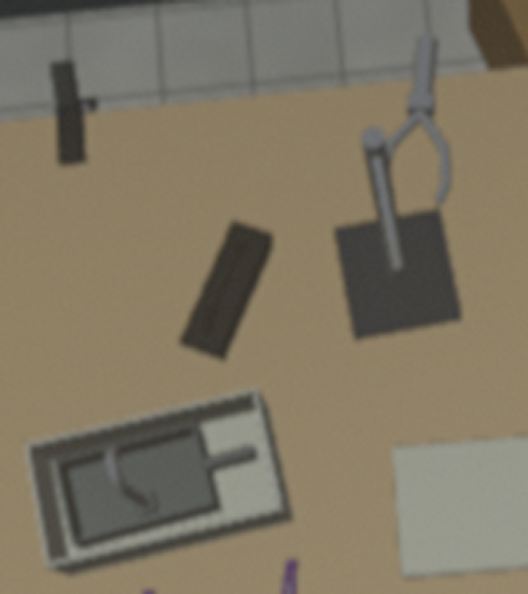

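View pics/ct_b.png

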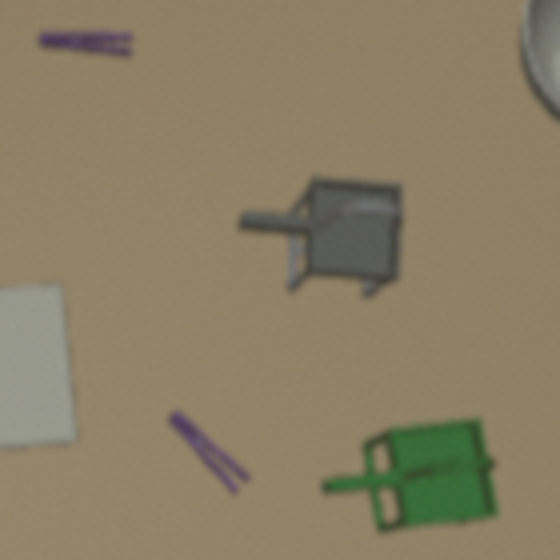

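View pics/cs_a.png

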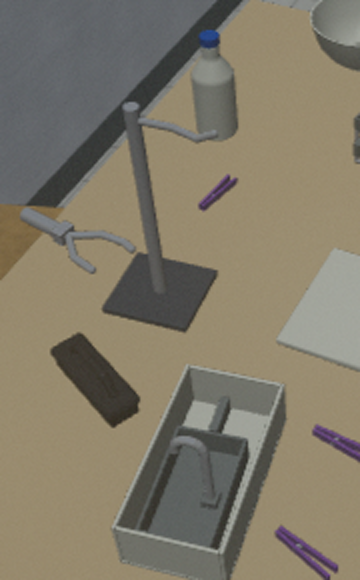

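View pics/cs_b.png

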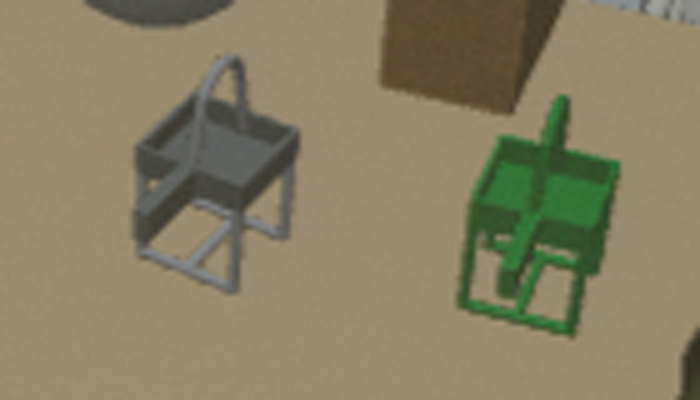

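Run:
```python
from h import *
np.set_printoptions(precision=4,suppress=True)
t=load('top0');s=load('side0')
A=lambda x,y:(140+x/3.3,70+y/3.3)
B=lambda x,y:(300+x/4,130+y/4)
C=lambda x,y:(110+x/2,90+y/2)
D=lambda x,y:(260+x/5,120+y/5)
print('fork',tri(t,A(420,112),s,C(65,232)))
print('base top corners'); P=[onz(t,*A(*p),.012) for p in [(335,229),(437,210),(461,318),(357,339)]]; print(np.array(P),np.mean(P,0))
P=[onz(s,*C(*p),.012) for p in [(140,255),(217,270),(184,328),(104,307)]]; print(np.array(P),np.mean(P,0))
print('post top',onz(t,*A(373,136),.335),onz(s,*C(131,106),.335), tri(t,A(373,136),s,C(131,106)))
print('tip',onz(s,*C(215,134),.323-0.0))
print('tub rim'); P=[onz(t,*A(*p),.075) for p in [(28,445),(258,392),(292,520),(50,570)]]; print(np.array(P),np.mean(P,0))
P=[onz(s,*C(*p),.075) for p in [(188,366),(284,382),(229,569),(118,528)]]; print(np.array(P),np.mean(P,0))
print('lower tray rim');P=[onz(t,*A(*p),.045) for p in [(62,463),(200,430),(219,508),(80,545)]]; print(np.array(P),np.mean(P,0))
print('crook top',tri(t,A(110,452),s,C(190,440)))
print('lower handle end',onz(t,*A(254,453),.05))
print('lid');
g=t['img'].astype(int)
P=[onz(t,*p,.012) for p in [(140+395/3.3,70+448/3.3),(300+62/4,130+285/4),(300+76/4,130+441/4),(140+403/3.3,70+576/3.3)]]; print(np.array(P),np.mean(P,0))
print('upper dish rim');P=[onz(t,*B(*p),.092) for p in [(313,180),(401,185),(397,280),(306,275)]]; print(np.array(P),np.mean(P,0))
P=[onz(s,*D(*p),.092) for p in [(197,93),(299,128),(240,190),(137,147)]]; print(np.array(P),np.mean(P,0))
print('handle end',onz(t,*B(241,220),.093),onz(t,*B(310,226),.093))
print('bail top',tri(t,B(372,204),s,D(234,57)))
```

```text
fork (array([0.8994, 0.0077, 0.0168]), np.float64(0.0065328347803977746))
base top corners
[[ 0.7704  0.114   0.012 ]
 [ 0.7799  0.0004  0.012 ]
 [ 0.6533 -0.0122  0.012 ]
 [ 0.6424  0.1017  0.012 ]] [0.7115 0.051  0.012 ]
[[ 0.7756  0.0042  0.012 ]
 [ 0.6549 -0.0107  0.012 ]
 [ 0.6466  0.108   0.012 ]
 [ 0.7703  0.1154  0.012 ]] [0.7118 0.0542 0.012 ]
post top [0.7154 0.0514 0.335 ] [0.7146 0.0515 0.335 ] (array([0.7151, 0.0513, 0.3349]), np.float64(0.0006080179276521523))
tip [0.6017 0.0493 0.323 ]
tub rim
[[0.549  0.4374 0.075 ]
 [0.5779 0.2029 0.075 ]
 [0.4429 0.1795 0.075 ]
 [0.4201 0.4209 0.075 ]] [0.4975 0.3102 0.075 ]
[[0.5802 0.2095 0.075 ]
 [0.4574 0.1875 0.075 ]
 [0.4101 0.4391 0.075 ]
 [0.5447 0.4408 0.075 ]] [0.4981 0.3192 0.075 ]
lower tray rim
[[0.5338 0.4135 0.045 ]
 [0.5526 0.2701 0.045 ]
 [0.4688 0.2564 0.045 ]
 [0.4468 0.3992 0.045 ]] [0.5005 0.3348 0.045 ]
crook top (array([0.5118, 0.3395, 0.1276]), np.float64(0.015423548502535453))
lower handle end [0.5209 0.2157 0.05  ]
lid
[[ 0.5183  0.073   0.012 ]
 [ 0.5123 -0.1226  0.012 ]
 [ 0.3751 -0.1168  0.012 ]
 [ 0.3824  0.0783  0.012 ]] [ 0.447 -0.022  0.012]
upper dish rim
[[ 0.5603 -0.3333  0.092 ]
 [ 0.5478 -0.4054  0.092 ]
 [ 0.4681 -0.388   0.092 ]
 [ 0.4807 -0.3144  0.092 ]] [ 0.5142 -0.3603  0.092 ]
[[ 0.5462 -0.4018  0.092 ]
 [ 0.4716 -0.3904  0.092 ]
 [ 0.4856 -0.3142  0.092 ]
 [ 0.5619 -0.3316  0.092 ]] [ 0.5163 -0.3595  0.092 ]
handle end [ 0.5327 -0.2682  0.093 ] [ 0.5212 -0.3241  0.093 ]
bail top (array([ 0.5126, -0.3571,  0.16  ]), np.float64(0.009370828835340161))
```

```bash
cat >> h.py <<'E'
np.set_printoptions(precision=4,suppress=True)
def tool(yaw):  # tool down, jaws along (cos yaw, sin yaw)
    c,s=np.cos(yaw),np.sin(yaw); return np.c_[[0,0,-1],[c,s,0],[s,-c,0]]
def plan(target,Rt):
    o=ctrl.get_obs(); Rc=R.from_euler('xyz',o['eef_rot']).as_matrix()
    d=np.array(target)-o['ee_pos']
    print('pos',np.array(o['ee_pos']),'R',Rc.ravel().round(3))
    print('shift in current tool mm',(Rc.T@d*1000).round(1),'| after turn mm',(Rt.T@d*1000).round(1),'| turn',R.from_matrix(Rc.T@Rt).as_rotvec().round(4))
E
python3 - <<'E'
from h import *
for y in(-.22,-.22+np.pi): plan([.53,-.284,.205],tool(y))
E
```

```text
pos [0.1644 0.5246 0.205 ] R [-0.     0.299  0.954 -0.001  0.954 -0.299 -1.    -0.001 -0.   ]
shift in current tool mm [   0.6 -662.3  590.7] | after turn mm [  0.  533.2 709.4] | turn [1.487  0.0006 0.0008]
pos [0.1644 0.5246 0.205 ] R [-0.     0.299  0.954 -0.001  0.954 -0.299 -1.    -0.001 -0.   ]
shift in current tool mm [   0.6 -662.3  590.7] | after turn mm [   0.  -533.2 -709.4] | turn [-1.6546 -0.0008  0.0006]
```

Candidates for the upper: grey (387,187) vs green (410,248) in the top view → grey, and the crop shows the steel runners and grey dish. For the lower: grey tray in the tub (187,216) vs red (200,320) → grey, also checked in the crop.

play_rows --deltas '[[[0,-35,31,0,0,0,94],[0,-35,31,0,0,0,94],[0,-35,31,0,0,0,94],[0,-35,31,0,0,0,94],[0,-35,31,0,0,0,94],[0,-35,31,0,0,0,94],[0,-35,31,0,0,0,94],[0,-35,31,0,0,0,94],[0,-35,31,0,0,0,94],[0,-35,31,0,0,0,94]]]' --grip_force 40

```text
time_s: 1.15
ee_pos: [0.3559, 0.0962, 0.2056]
eef_rot: [0.521, 1.57, 0.218]
force: [0.6, -0.1, 0.4]
grip_width: 0.094
```

play_rows --deltas '[[[0,0,0,0.148,0,0,60],[0,0,0,0.148,0,0,60],[0,0,0,0.148,0,0,60],[0,0,0,0.148,0,0,60],[0,0,0,0.148,0,0,60],[0,0,0,0.148,0,0,60],[0,0,0,0.148,0,0,60],[0,0,0,0.148,0,0,60],[0,0,0,0.148,0,0,60],[0,0,0,0.148,0,0,60]]]'

```text
time_s: 2.15
ee_pos: [0.3555, 0.0981, 0.2054]
eef_rot: [-1.105, 1.571, -2.895]
force: [-0.2, -0.4, 0.1]
grip_width: 0.0598
```

Run:
```python
from h import *
plan([.53,-.284,.205],tool(-.22)); st()
```

```text
pos [0.3555 0.0981 0.2054] R [-0.     0.976 -0.217 -0.    -0.217 -0.976 -1.    -0.     0.   ]
shift in current tool mm [  0.4 253.4 335. ] | after turn mm [  0.4 253.7 334.8] | turn [0.0009 0.0001 0.0002]
{'time_s': 2.15, 'qpos': [0.1698, -0.119, 1.978, -0.0, 1.2829, 0.3889], 'ee_pos': [0.3555, 0.0981, 0.2054], 'eef_rot': [-1.1049, 1.5706, -2.8948], 'force': [-0.1685, -0.4415, 0.128], 'moment': [-0.0624, 0.0342, -0.005], 'grip_width': 0.0598}
```

play_rows --deltas '[[[0,25,33.5,0,0,0,60],[0,25,33.5,0,0,0,60],[0,25,33.5,0,0,0,60],[0,25,33.5,0,0,0,60],[0,25,33.5,0,0,0,60],[0,25,33.5,0,0,0,60],[0,25,33.5,0,0,0,60],[0,25,33.5,0,0,0,60],[0,25,33.5,0,0,0,60],[0,28,33.5,0,0,0,60]]]'

```text
time_s: 3.15
ee_pos: [0.5324, -0.2845, 0.2052]
eef_rot: [-2.033, 1.57, 2.466]
force: [0.7, 0.5, 1.0]
grip_width: 0.06
```

Run:
```python
from h import *
snap('wrist','wrist1'); plan([.53,-.284,.205],tool(-.22)); st()
```

```text
pos [ 0.5337 -0.289   0.2039] R [-0.001  0.977 -0.214 -0.    -0.214 -0.977 -1.    -0.001  0.001]
shift in current tool mm [-1.1 -4.7 -4.1] | after turn mm [-1.1 -4.7 -4.1] | turn [0.0044 0.0005 0.0009]
{'time_s': 3.2, 'qpos': [-0.5563, 0.4294, 1.3493, -0.0008, 1.3636, -0.3406], 'ee_pos': [0.5337, -0.289, 0.2039], 'eef_rot': [-1.041, 1.5698, -2.8274], 'force': [1.4245, -4.6427, -0.5379], 'moment': [-0.215, 0.0008, 0.02], 'grip_width': 0.0601}
```

View pics/wrist1.png

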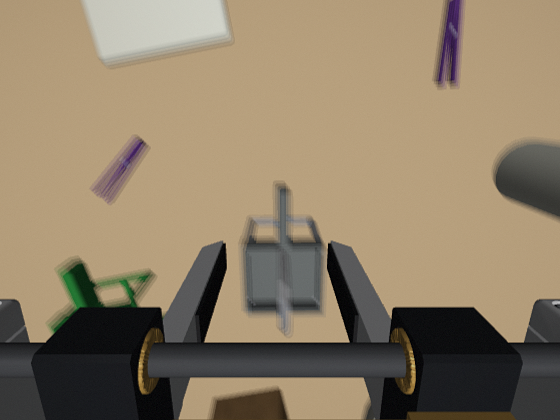

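play_rows --deltas '[[[0,0,0,0,0,0,60],[0,0,0,0,0,0,60]]]'

```text
time_s: 3.4
ee_pos: [0.5318, -0.2824, 0.205]
eef_rot: [-1.997, 1.57, 2.502]
force: [-0.7, -0.2, 0.2]
grip_width: 0.0596
```

Run:
```python
from h import *
snap('wrist','wrist2'); plan([.53,-.284,.205],tool(-.22))
im=cv2.imread('pics/wrist2.png')[160:360,200:370]; cv2.imwrite('pics/cw2.png',cv2.resize(im,None,fx=3,fy=3,interpolation=cv2.INTER_CUBIC))
```

```text
pos [ 0.5318 -0.282   0.2054] R [-0.     0.978 -0.211  0.    -0.211 -0.978 -1.    -0.    -0.   ]
shift in current tool mm [ 0.4 -1.4  2.3] | after turn mm [ 0.4 -1.4  2.3] | turn [ 0.0075 -0.0002  0.0003]
```

View pics/cw2.png

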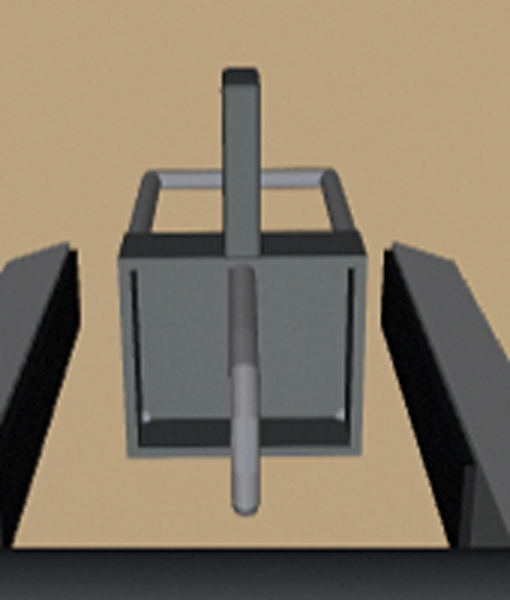

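Run:
```python
from h import *
c=load('wrist2'); W=lambda x,y:(200+x/3,160+y/3)
a=onz(c,*W(241,85),.093); b=onz(c,*W(242,255),.093); print(a,b,np.linalg.norm(a-b))
P=np.array([onz(c,*W(*p),.092) for p in[(120,257),(367,257),(361,455),(128,455)]]); print(P,P.mean(0))
d=a-b; print('yaw from handle',np.arctan2(-d[0],d[1]))
x=(P[1]+P[2]-P[0]-P[3]); print('yaw dish',np.arctan2(x[1],x[0]))
print('bail',onz(c,*W(245,505),.153))
```

```text
[ 0.5365 -0.2691  0.093 ] [ 0.5253 -0.3235  0.093 ] 0.05550463738918624
[[ 0.487  -0.3164  0.092 ]
 [ 0.564  -0.333   0.092 ]
 [ 0.5495 -0.4045  0.092 ]
 [ 0.472  -0.3879  0.092 ]] [ 0.5181 -0.3605  0.092 ]
yaw from handle -0.20326807484818907
yaw dish -0.21149692882035942
bail [ 0.5155 -0.3704  0.153 ]
```

play_rows --deltas '[[[24,2,1.5,0,0,0,60],[24,0,0,0,0,0,50],[24,0,0,0,0,0,50],[24,0,0,0,0,0,50],[24,0,0,0,0,0,50],[24,0,0,0,0,0,50],[0,0,0,0,0,0,50],[0,0,0,0,0,0,20],[0,0,0,0,0,0,8],[0,0,0,0,0,0,4]]]' --grip_force 30

```text
time_s: 4.45
ee_pos: [0.5343, -0.2848, 0.063]
eef_rot: [1.222, 1.569, -0.561]
force: [-0.1, -0.5, 0.1]
grip_width: 0.0295
```

play_rows --deltas '[[[0,0,0,0,0,0,4],[0,0,0,0,0,0,4]]]' --grip_force 50

```text
time_s: 4.65
ee_pos: [0.5339, -0.2848, 0.0619]
eef_rot: [1.251, 1.57, -0.532]
force: [0.1, -0.8, 0.6]
grip_width: 0.0132
```

Run:
```python
from h import *
snap('side','side3'); st()
im=cv2.imread('pics/side3.png')[90:230,220:420]; cv2.imwrite('pics/cs3.png',cv2.resize(im,None,fx=3,fy=3,interpolation=cv2.INTER_CUBIC))
```

```text
{'time_s': 4.7, 'qpos': [-0.5506, 0.5676, 1.4925, -0.0, 1.0809, -0.3375], 'ee_pos': [0.5339, -0.2848, 0.0618], 'eef_rot': [1.2255, 1.5702, -0.5583], 'force': [0.2427, 0.2116, 2.6257], 'moment': [0.0443, 0.1413, -0.0735], 'grip_width': 0.0116}
```

View pics/cs3.png

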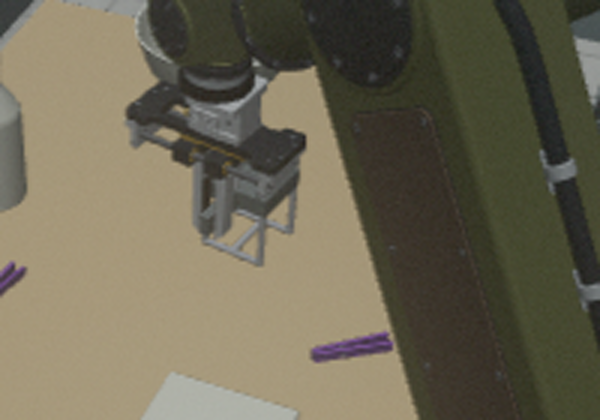

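play_rows --deltas '[[[0,0,0,0,0,0,4],[-5,0,0,0,0,0,4],[-15,0,0,0,0,0,4],[-26,0,0,0,0,0,4],[-26,0,0,0,0,0,4],[-26,0,0,0,0,0,4],[-26,0,0,0,0,0,4],[-26,0,0,0,0,0,4],[-26,0,0,0,0,0,4],[-24,0,0,0,0,0,4]]]' --grip_force 55

```text
time_s: 5.7
ee_pos: [0.5335, -0.2846, 0.264]
eef_rot: [1.272, 1.57, -0.512]
force: [-0.1, 0.3, -1.3]
grip_width: 0.0119
```

Run:
```python
from h import *
st();snap('wrist','wrist4')
im=cv2.imread('pics/wrist4.png')[160:420,150:400]; cv2.imwrite('pics/cw4.png',cv2.resize(im,None,fx=2.3,fy=2.3,interpolation=cv2.INTER_CUBIC))
# stand yaw/hook estimate target: TCP above handle at pre-hang
ys=.10; ex=np.array([np.cos(ys),np.sin(ys)]);ey=np.array([-ex[1],ex[0]])
seat=np.array([.629,.0435])
pre=seat-ex*.065+ey*.078
print(pre); plan([*pre,.262],tool(ys))
```

```text
{'time_s': 5.7, 'qpos': [-0.5506, 0.3891, 1.2675, 0.0, 1.4838, -0.3376], 'ee_pos': [0.5335, -0.2846, 0.264], 'eef_rot': [1.2718, 1.5696, -0.5121], 'force': [-0.0624, 0.2898, -1.2703], 'moment': [0.0611, 0.0623, -0.007], 'grip_width': 0.0119}
[0.5565 0.1146]
pos [ 0.5344 -0.2851  0.2681] R [ 0.006  0.977 -0.211 -0.003 -0.211 -0.977 -1.     0.006  0.002]
shift in current tool mm [   4.9  -62.8 -395.4] | after turn mm [   6.1   62.  -395.5] | turn [-0.313   0.0032 -0.0059]
```

View pics/cw4.png

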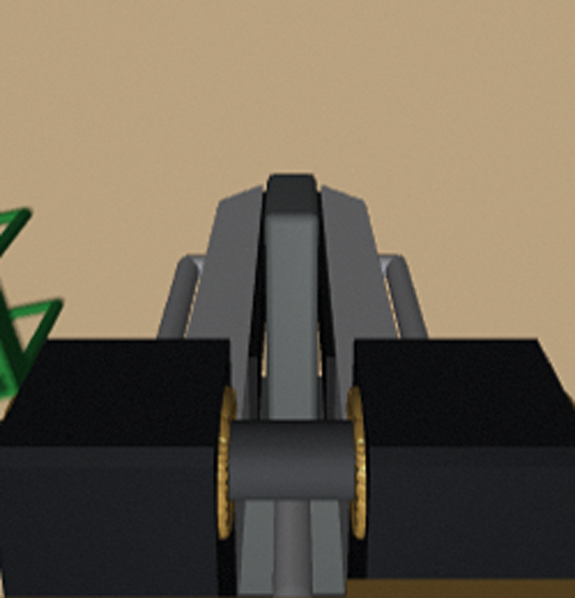

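play_rows --deltas '[[[0,0,0,-0.08,0,0,4],[0,0,0,-0.08,0,0,4],[0,0,0,-0.08,0,0,4],[0,0,0,-0.073,0,0,4],[0,2,-20,0,0,0,4],[0,4,-40,0,0,0,4],[0,4,-40,0,0,0,4],[0,4,-40,0,0,0,4],[0,4,-40,0,0,0,4],[0,4,-40,0,0,0,4]]]'

```text
time_s: 6.75
ee_pos: [0.5329, -0.0611, 0.2616]
eef_rot: [1.917, 1.57, 0.445]
force: [1.3, 0.5, -2.2]
grip_width: 0.0117
```

play_rows --deltas '[[[0,4,-40,0,0,0,4],[0,4,-40,0,0,0,4],[0,4,-40,0,0,0,4],[0,4,-30,0,0,0,4],[0,4,-20,0,0,0,4],[0,0,0,0,0,0,4],[0,0,0,0,0,0,4]]]'

```text
time_s: 7.45
ee_pos: [0.5361, 0.1079, 0.2615]
eef_rot: [-0.655, 1.571, -2.126]
force: [0.6, 0.0, -0.9]
grip_width: 0.0119
```

Run:
```python
from h import *
st()
for n in ['side','top','wrist']: snap(n,n+'5')
im=cv2.imread('pics/side5.png')[100:310,100:320]; cv2.imwrite('pics/cs5.png',cv2.resize(im,None,fx=2.8,fy=2.8,interpolation=cv2.INTER_CUBIC))
```

```text
{'time_s': 7.45, 'qpos': [0.1317, 0.256, 1.4469, -0.0001, 1.4388, 0.0316], 'ee_pos': [0.5361, 0.1079, 0.2615], 'eef_rot': [-0.6549, 1.5707, -2.1256], 'force': [0.5536, 0.0152, -0.8666], 'moment': [0.0475, 0.0904, 0.0088], 'grip_width': 0.0119}
```

View pics/cs5.png

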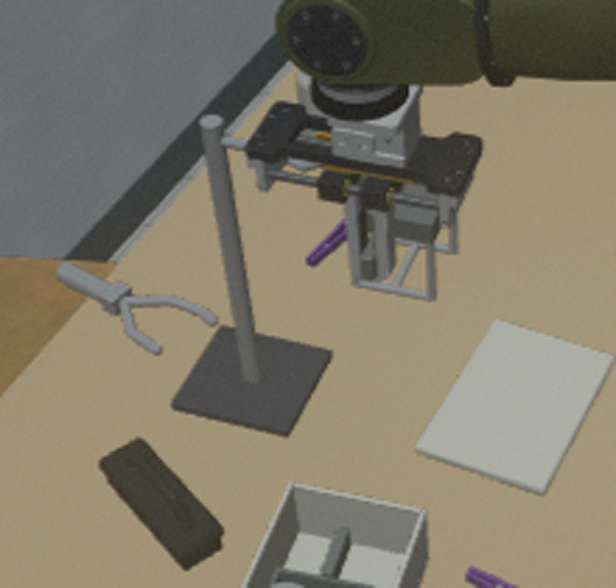

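View pics/wrist5.png

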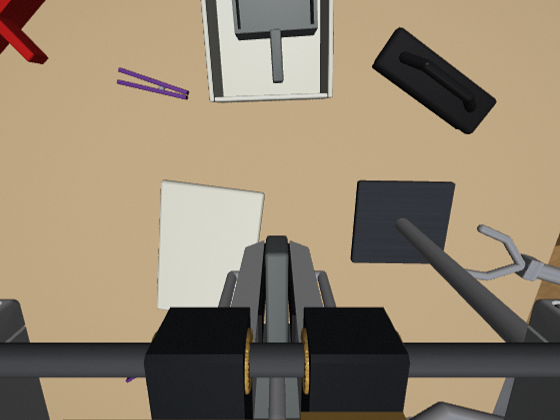

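View pics/top5.png

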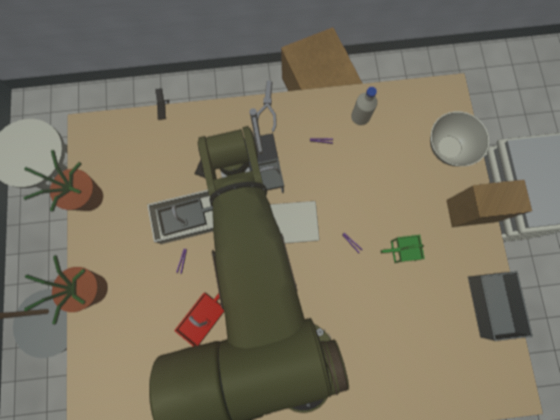

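```bash
python3 - <<'E'
from h import *
c=load('wrist5')
P=np.array([onz(c,*p,.012) for p in[(359,181),(454,182),(443,264),(351,262)]]); print(P,P.mean(0))
x=(P[1]+P[2]-P[0]-P[3]); ys=np.arctan2(x[1],x[0]); print('yaw',ys)
print('seat',P.mean(0)[:2]-.085*np.array([np.cos(ys),np.sin(ys)]))
# post from side5 : base foot and top
s=load('side5'); q=lambda x,y:(100+x/2.8,100+y/2.8)
print('post top side',onz(s,*q(212,123),.335),'foot',onz(s,*q(251,380),.014))
# predicted bail in hand and check hook tip px in side0
s0=load('side0'); 
for ys in(.09,.1):
  e=np.array([np.cos(ys),np.sin(ys)]); seat=np.array([.7151,.0513])-.085*e
  for d,z in((0,.305),(-.029,.323),(.032,.315)): print(ys,seat,d,proj(s0,[*(seat+d*e),z]))
E
python3 - <<'E'
import cv2
im=cv2.imread('pics/side0.png')[130:180,165:235]; cv2.imwrite('pics/cs6.png',cv2.resize(im,None,fx=10,fy=10,interpolation=cv2.INTER_CUBIC))
E
```

```text
[[ 0.6445  0.1084  0.012 ]
 [ 0.7699  0.1196  0.012 ]
 [ 0.7847  0.0007  0.012 ]
 [ 0.6534 -0.0093  0.012 ]] [0.7131 0.0548 0.012 ]
yaw 0.08223555352829563
seat [0.6284 0.0479]
post top side [0.7122 0.0547 0.335 ] foot [0.7113 0.0609 0.014 ]
0.09 [0.6304 0.0437] 0 [[208.6099 158.7894]]
0.09 [0.6304 0.0437] -0.029 [[219.0641 155.0791]]
0.09 [0.6304 0.0437] 0.032 [[196.1729 153.2391]]
0.1 [0.6305 0.0428] 0 [[208.7395 158.5855]]
0.1 [0.6305 0.0428] -0.029 [[219.2337 154.8041]]
0.1 [0.6305 0.0428] 0.032 [[196.2575 153.1136]]
```

View pics/cs6.png

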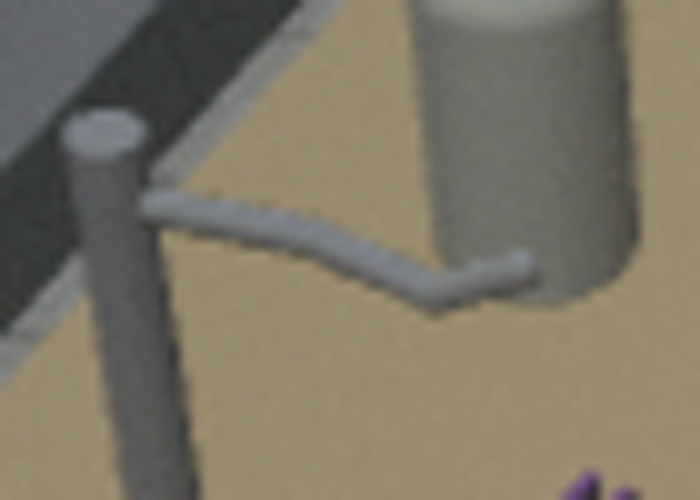

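play_rows --deltas '[[[0,12,-1,0,0,0,4],[0,16,-1,0,0,0,4],[0,16,-1,0,0,0,4],[0,16,-1,0,0,0,4],[0,16,-1,0,0,0,4],[0,12,0,0,0,0,4],[0,0,0,0,0,0,4],[0,0,0,0,0,0,4]]]'

```text
time_s: 8.4
ee_pos: [0.6234, 0.1206, 0.2612]
eef_rot: [-1.46, 1.57, -2.932]
force: [0.5, -0.2, -2.0]
grip_width: 0.0119
```

Run:
```python
from h import *
st()
for n in ['side']: snap(n,n+'7')
im=cv2.imread('pics/side7.png')[100:220,140:300]; cv2.imwrite('pics/cs7.png',cv2.resize(im,None,fx=5,fy=5,interpolation=cv2.INTER_CUBIC))
```

```text
{'time_s': 8.4, 'qpos': [0.1335, 0.4643, 1.1688, -0.0, 1.5091, 0.0345], 'ee_pos': [0.6234, 0.1206, 0.2612], 'eef_rot': [-1.4602, 1.5702, -2.932], 'force': [0.48, -0.2138, -2.0037], 'moment': [0.0408, 0.1358, -0.0045], 'grip_width': 0.0119}
```

View pics/cs7.png

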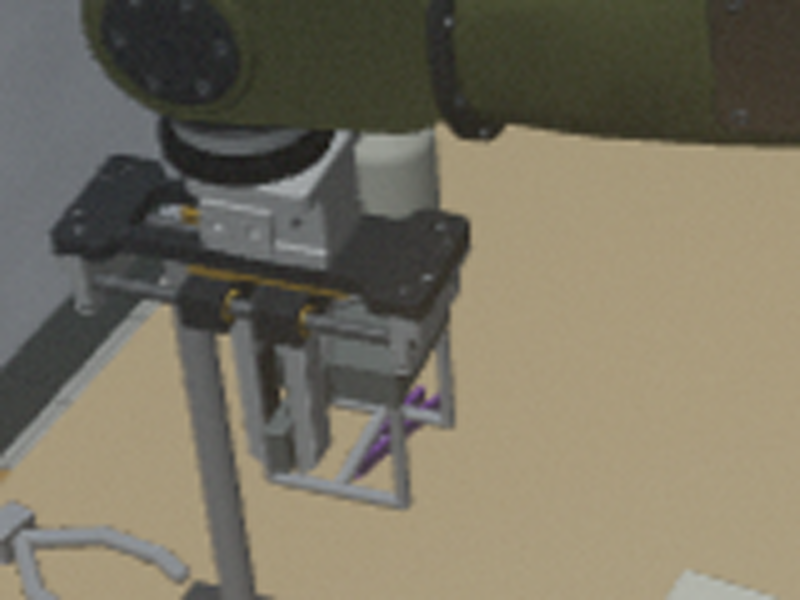

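Run:
```python
from h import *
c=load('side7'); ex=np.array([np.cos(.1),np.sin(.1)]);ey=np.array([-ex[1],ex[0]])
e=np.array([.6234,.1206])-.077*ey; print(e)
for x,y in((-.036,.033),(.036,.033),(-.036,-.033)): print(proj(c,[*(e+x*ex+y*ey),.2612-.062]))
```

```text
[0.6311 0.044 ]
[[220.3672 201.7915]]
[[194.1281 196.4544]]
[[229.2471 185.4875]]
```

play_rows --deltas '[[[6,0,0,0,0,0,4],[6,0,0,0,0,0,4],[6,0,0,0,0,0,4],[5,0,0,0,0,0,4],[3,0,0,0,0,0,4],[2,0,0,0,0,0,4],[0,0,0,0,0,0,4]]]'

```text
time_s: 9.15
ee_pos: [0.6236, 0.1213, 0.2332]
eef_rot: [-1.398, 1.571, -2.869]
force: [0.2, 0.4, -1.5]
grip_width: 0.0112
```

play_rows --deltas '[[[2,0,0,0,0,0,4],[2,0,0,0,0,0,4],[2,0,0,0,0,0,4],[0,0,0,0,0,0,4]]]'

```text
time_s: 9.55
ee_pos: [0.6239, 0.1213, 0.2279]
eef_rot: [1.4, 1.57, -0.071]
force: [-0.0, 0.5, 2.8]
grip_width: 0.0116
```

Run:
```python
from h import *
st()
```

```text
{'time_s': 9.55, 'qpos': [0.1345, 0.4799, 1.2217, -0.0002, 1.4389, 0.0345], 'ee_pos': [0.6239, 0.1213, 0.2279], 'eef_rot': [1.3999, 1.5697, -0.0708], 'force': [-0.0137, 0.508, 2.8433], 'moment': [-0.2047, -0.0116, 0.0505], 'grip_width': 0.0116}
```

play_rows --deltas '[[[0,0,0,0,0,0,14],[0,0,0,0,0,0,20],[0,0,0,0,0,0,40],[0,0,0,0,0,0,50],[0,0,0,0,0,0,50],[-10,0,0,0,0,0,50],[-20,0,0,0,0,0,50],[-20,0,0,0,0,0,50],[-20,0,0,0,0,0,50],[0,0,0,0,0,0,50]]]' --grip_force 10

```text
time_s: 10.55
ee_pos: [0.6243, 0.1214, 0.301]
eef_rot: [1.608, 1.566, 0.137]
force: [-0.2, -0.3, 0.6]
grip_width: 0.0499
```

Run:
```python
from h import *
st()
for n in ['side']: snap(n,n+'8')
im=cv2.imread('pics/side8.png')[100:240,140:300]; cv2.imwrite('pics/cs8.png',cv2.resize(im,None,fx=4,fy=4,interpolation=cv2.INTER_CUBIC))
```

```text
{'time_s': 10.55, 'qpos': [0.1345, 0.4519, 1.0972, 0.0, 1.5872, 0.0345], 'ee_pos': [0.6243, 0.1214, 0.301], 'eef_rot': [1.6078, 1.5655, 0.137], 'force': [-0.2409, -0.3113, 0.5798], 'moment': [-0.0752, -0.0076, 0.0235], 'grip_width': 0.0499}
```

View pics/cs8.png

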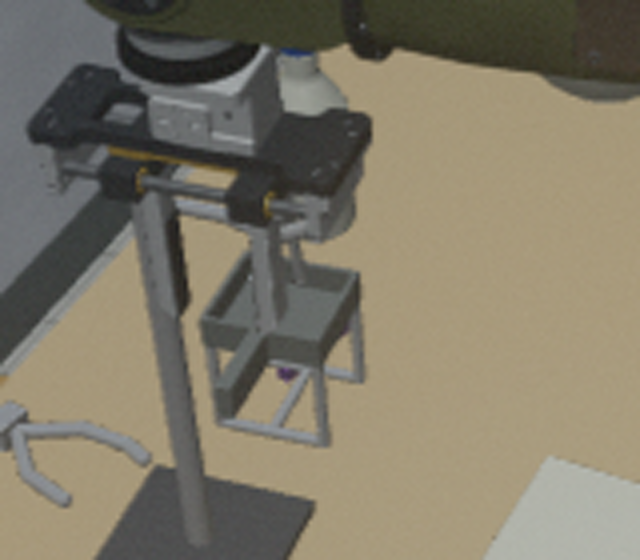

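play_rows --deltas '[[[0,-5,-25,0,0,0,50],[0,-15,-30,0,0,0,50],[0,-20,-30,0,0,0,50],[0,-25,-22,0,0,0,50],[0,-25,-15,-0.045,0,0,50],[25,-5,0,0,0,0,50],[40,0,0,0,0,0,50],[30,0,0,0,0,0,40],[0,0,0,0,0,0,40],[0,0,0,0,0,0,40]]]'

```text
time_s: 11.6
ee_pos: [0.517, 0.233, 0.2028]
eef_rot: [-1.378, 1.57, -2.804]
force: [0.8, -0.5, 0.6]
grip_width: 0.0401
```

Run:
```python
from h import *
st()
snap('wrist','wrist9'); snap('side','side9')
im=cv2.imread('pics/side9.png')[100:240,140:300]; cv2.imwrite('pics/cs9.png',cv2.resize(im,None,fx=4,fy=4,interpolation=cv2.INTER_CUBIC))
```

```text
{'time_s': 11.6, 'qpos': [0.3588, 0.3403, 1.474, 0.0, 1.3278, 0.2138], 'ee_pos': [0.517, 0.233, 0.2028], 'eef_rot': [-1.3778, 1.5703, -2.8037], 'force': [0.8103, -0.5234, 0.6296], 'moment': [-0.0762, -0.0139, 0.0119], 'grip_width': 0.0401}
```

View pics/wrist9.png

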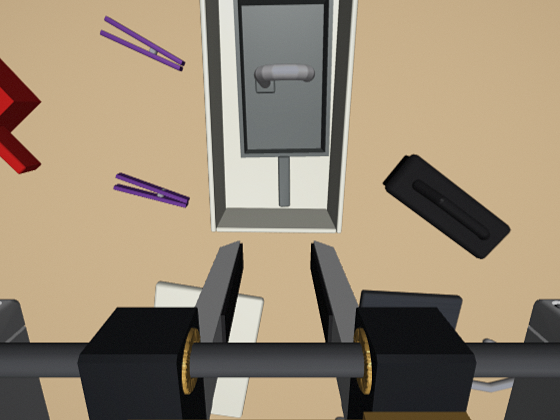

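View pics/cs9.png

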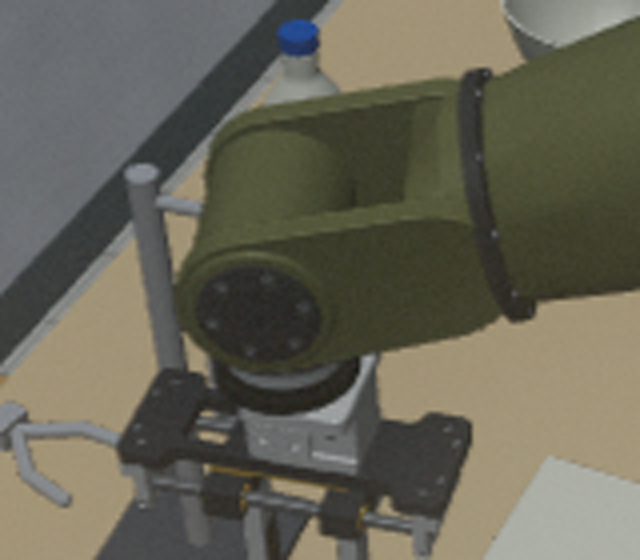

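Run:
```python
import cv2
im=cv2.imread('pics/wrist9.png')[0:240,190:370]; cv2.imwrite('pics/cw9.png',cv2.resize(im,None,fx=3.3,fy=3.3,interpolation=cv2.INTER_CUBIC)[200:])
```

```text
(no output)
```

View pics/cw9.png

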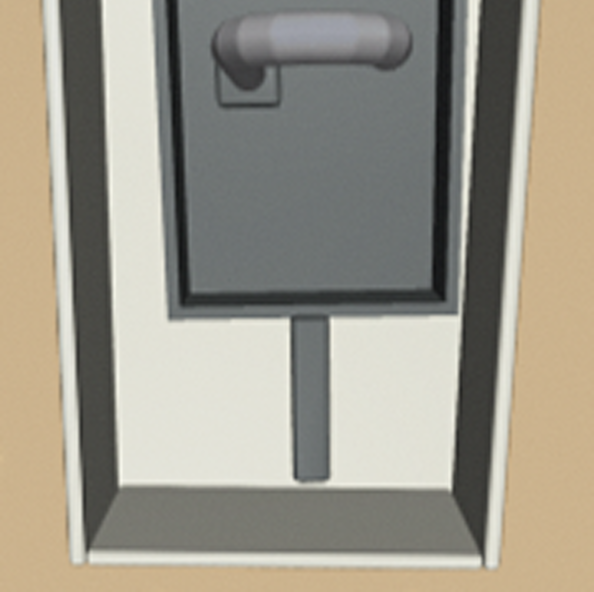

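Run:
```python
from h import *
c=load('wrist9'); W=lambda x,y:(190+x/3.3,(y+200)/3.3)
a=onz(c,*W(312,476),.05);b=onz(c,*W(310,318),.05); d=a-b; print(a,b,np.linalg.norm(d),'yaw',np.arctan2(d[0],-d[1]))
l,r=onz(c,*W(168,318),.045),onz(c,*W(457,313),.045); print(l,r,np.linalg.norm(l-r),np.arctan2(*(r-l)[[1,0]]))
print('walls',onz(c,*W(88,552),.075),onz(c,*W(483,553),.075))
cr=[onz(c,*W(*p),.1275) for p in((215,38),(408,40))]; print('crook',cr, np.mean(cr,0))
g=b+d/np.linalg.norm(d)*(.104-.075); print('grip',g)
plan([g[0],g[1],.018],tool(.142))
```

```text
[0.5258 0.2208 0.05  ] [0.5176 0.2703 0.05  ] 0.05011587494095044 yaw 0.16486064739479023
[0.4745 0.2632 0.045 ] [0.5624 0.2776 0.045 ] 0.08908490886987581 0.16303415407577573
walls [0.4613 0.1949 0.075 ] [0.5785 0.2118 0.075 ]
crook [array([0.4847, 0.3383, 0.1275]), array([0.5261, 0.344 , 0.1275])] [0.5054 0.3411 0.1275]
grip [0.5223 0.2416 0.05  ]
pos [0.5176 0.2332 0.2041] R [ 0.002  0.99   0.144  0.001  0.144 -0.99  -1.     0.002 -0.   ]
shift in current tool mm [186.1   5.5  -7.6] | after turn mm [186.1   5.9  -7.7] | turn [ 0.0029 -0.0005 -0.0023]
```

play_rows --deltas '[[[5,5.8,-8,-0.018,0,0,40],[30,0,0,0,0,0,40],[35,0,0,0,0,0,40],[35,0,0,0,0,0,40],[35,0,0,0,0,0,40],[25,0,0,0,0,0,40],[12,0,0,0,0,0,40],[7,0,0,0,0,0,40],[0,0,0,0,0,0,40],[0,0,0,0,0,0,20]]]' --grip_force 30

```text
time_s: 12.7
ee_pos: [0.5223, 0.2421, 0.0197]
eef_rot: [1.783, 1.569, 0.375]
force: [-0.4, 0.0, 0.6]
grip_width: 0.0353
```

play_rows --deltas '[[[0,0,0,0,0,0,4],[0,0,0,0,0,0,4],[0,0,0,0,0,0,4],[0,0,0,0,0,0,4]]]' --grip_force 60

```text
time_s: 13.1
ee_pos: [0.5219, 0.2418, 0.019]
eef_rot: [1.756, 1.57, 0.349]
force: [0.3, -1.1, 4.3]
grip_width: 0.0113
```

Run:
```python
from h import *
st()
snap('wrist','wrist10'); snap('side','side10')
im=cv2.imread('pics/side10.png')[100:400,140:400]; cv2.imwrite('pics/cs10.png',cv2.resize(im,None,fx=2,fy=2,interpolation=cv2.INTER_CUBIC))
```

```text
{'time_s': 13.1, 'qpos': [0.3703, 0.571, 1.6059, -0.0, 0.9639, 0.2073], 'ee_pos': [0.5219, 0.2418, 0.019], 'eef_rot': [1.7564, 1.5699, 0.3485], 'force': [0.3464, -1.1437, 4.3404], 'moment': [-0.0678, 0.1017, -0.0231], 'grip_width': 0.0113}
```

View pics/cs10.png

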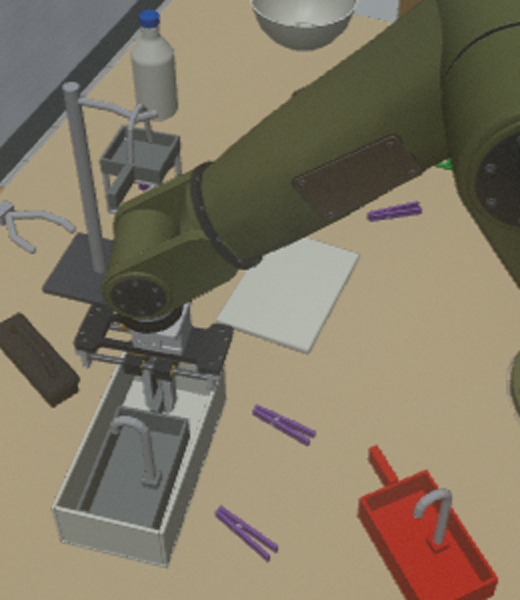

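View pics/wrist10.png

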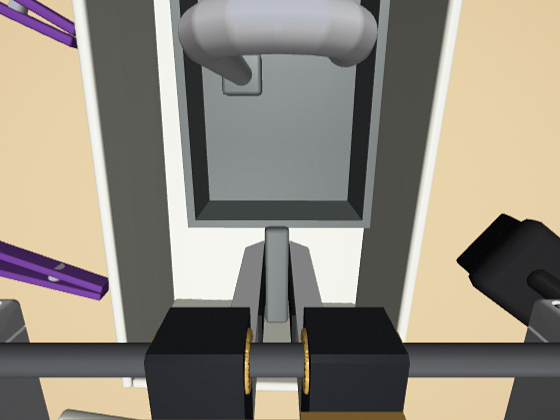

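play_rows --deltas '[[[-4,0,0,0,0,0,4],[-10,0,0,0,0,0,4],[-20,0,0,0,0,0,4],[-22,0,0,0,0,0,4],[-22,0,0,0,0,0,4],[-22,0,0,0,0,0,4],[-20,0,0,0,0,0,4],[0,0,0,0,0,0,4]]]'

```text
time_s: 14.0
ee_pos: [0.5225, 0.2421, 0.1415]
eef_rot: [1.768, 1.566, 0.361]
force: [-0.7, -0.1, -2.3]
grip_width: 0.0114
```

Run:
```python
from h import *
st()
snap('wrist','wrist11'); snap('side','side11')
im=cv2.imread('pics/side11.png')[100:400,140:400]; cv2.imwrite('pics/cs11.png',cv2.resize(im,None,fx=2,fy=2,interpolation=cv2.INTER_CUBIC))
```

```text
{'time_s': 14.0, 'qpos': [0.3704, 0.4123, 1.523, -0.0, 1.2017, 0.2073], 'ee_pos': [0.5225, 0.2421, 0.1415], 'eef_rot': [1.7685, 1.5663, 0.3607], 'force': [-0.6787, -0.1376, -2.3009], 'moment': [-0.2555, 0.0269, -0.0332], 'grip_width': 0.0114}
```

View pics/cs11.png

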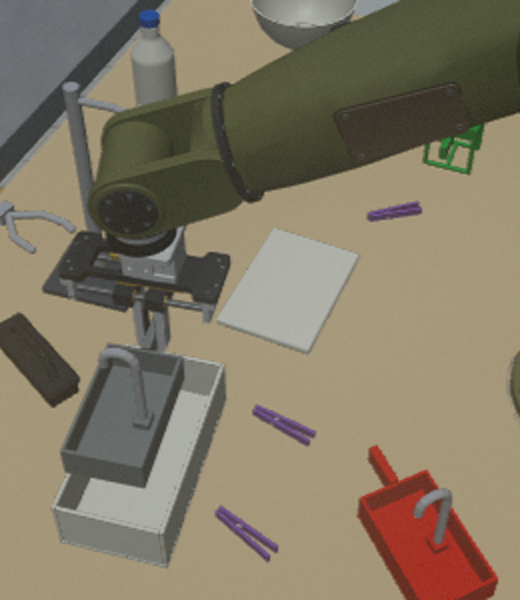

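play_rows --deltas '[[[0,-20,0,0,0,0,4],[0,-25,10,0,0,0,4],[0,-25,15,0,0,0,4],[0,-20,25,0,0,0,4],[0,-16,26,0,0,0,4],[0,-2,30,0,0,0,4],[0,-2,30,0,0,0,4],[0,-2,30,0,0,0,4],[0,-2,30,0,0,0,4],[0,-2,30,0,0,0,4]]]'

```text
time_s: 15.1
ee_pos: [0.4431, -0.0013, 0.1373]
eef_rot: [-1.794, 1.569, 3.082]
force: [0.4, -0.1, -2.1]
grip_width: 0.0112
```

play_rows --deltas '[[[0,0,30,0,0,0,4],[0,0,30,0,0,0,4],[0,0,30,0,0,0,4],[0,0,20,0,0,0,4],[0,0,10,0,0,0,4],[0,0,3,0,0,0,4],[0,0,0,0,0,0,4],[0,0,0,0,0,0,4]]]'

```text
time_s: 15.9
ee_pos: [0.4636, -0.1207, 0.1383]
eef_rot: [-2.337, 1.57, 2.539]
force: [0.7, 0.8, -1.6]
grip_width: 0.0115
```

Run:
```python
from h import *
st(); plan([.463,-.122,.027],tool(.163))
snap('wrist','wrist12'); snap('side','side12')
im=cv2.imread('pics/side12.png')[100:400,140:400]; cv2.imwrite('pics/cs12.png',cv2.resize(im,None,fx=2,fy=2,interpolation=cv2.INTER_CUBIC))
```

```text
{'time_s': 15.9, 'qpos': [-0.3312, 0.2135, 1.7955, 0.0001, 1.1331, -0.495], 'ee_pos': [0.4636, -0.1207, 0.1383], 'eef_rot': [-2.3372, 1.5704, 2.539], 'force': [0.7204, 0.8315, -1.5847], 'moment': [-0.1848, 0.0323, -0.0057], 'grip_width': 0.0115}
pos [ 0.4636 -0.1207  0.1383] R [-0.     0.987  0.163  0.     0.163 -0.987 -1.    -0.    -0.   ]
shift in current tool mm [111.3  -0.8   1.3] | after turn mm [111.3  -0.8   1.2] | turn [ 0.0008 -0.0003  0.0003]
```

View pics/cs12.png

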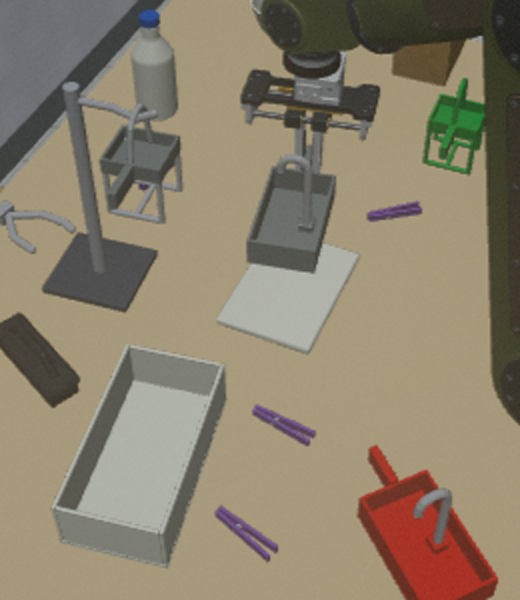

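View pics/wrist12.png

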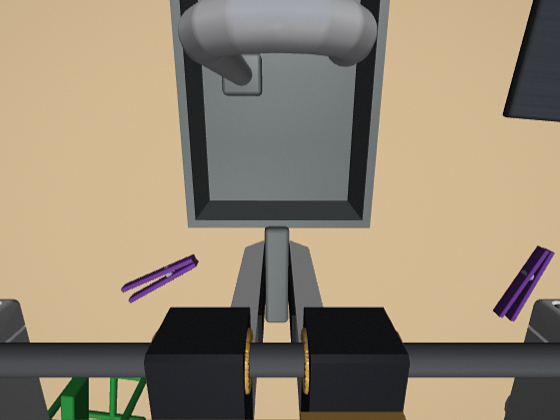

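play_rows --deltas '[[[20,0,0,0,0,0,4],[25,0,0,0,0,0,4],[25,0,0,0,0,0,4],[20,0,0,0,0,0,4],[12,0,0,0,0,0,4],[5,0,0,0,0,0,4],[3,0,0,0,0,0,4],[2,0,0,0,0,0,4],[0,0,0,0,0,0,4]]]'

```text
time_s: 16.9
ee_pos: [0.464, -0.1215, 0.0269]
eef_rot: [1.067, 1.57, -0.34]
force: [0.2, -0.6, -1.7]
grip_width: 0.0117
```

Run:
```python
from h import *
st()
```

```text
{'time_s': 16.9, 'qpos': [-0.3325, 0.3851, 1.877, -0.0, 0.8787, -0.4956], 'ee_pos': [0.464, -0.1215, 0.0269], 'eef_rot': [1.0674, 1.57, -0.3403], 'force': [0.2031, -0.5544, -1.6834], 'moment': [-0.2644, 0.0079, 0.0528], 'grip_width': 0.0117}
```

play_rows --deltas '[[[1,0,0,0,0,0,4],[1,0,0,0,0,0,4],[0,0,0,0,0,0,4]]]'

```text
time_s: 17.2
ee_pos: [0.4641, -0.1217, 0.0258]
eef_rot: [1.041, 1.57, -0.367]
force: [-6.0, 0.2, 15.3]
grip_width: 0.0119
```

play_rows --deltas '[[[-0.7,0,0,0,0,0,4],[0,0,0,0,0,0,16],[0,0,0,0,0,0,30],[0,0,0,0,0,0,40],[0,0,0,0,0,0,40],[0,0,0,0,0,0,40],[0,0,0,0,0,0,40]]]' --grip_force 20

```text
time_s: 17.9
ee_pos: [0.4637, -0.1214, 0.0251]
eef_rot: [-1.979, 1.571, 2.897]
force: [0.9, 0.1, 0.2]
grip_width: 0.0398
```

Run:
```python
from h import *
st(); 
snap('wrist','wrist13'); snap('side','side13');snap('top','top13')
im=cv2.imread('pics/side13.png')[100:300,140:400]; cv2.imwrite('pics/cs13.png',cv2.resize(im,None,fx=3,fy=3,interpolation=cv2.INTER_CUBIC))
```

```text
{'time_s': 17.9, 'qpos': [-0.3325, 0.3882, 1.8779, -0.0, 0.8755, -0.4956], 'ee_pos': [0.4637, -0.1214, 0.0251], 'eef_rot': [-1.9787, 1.5707, 2.8967], 'force': [0.9277, 0.1494, 0.1766], 'moment': [-0.1239, 0.0593, -0.0627], 'grip_width': 0.0398}
```

View pics/cs13.png

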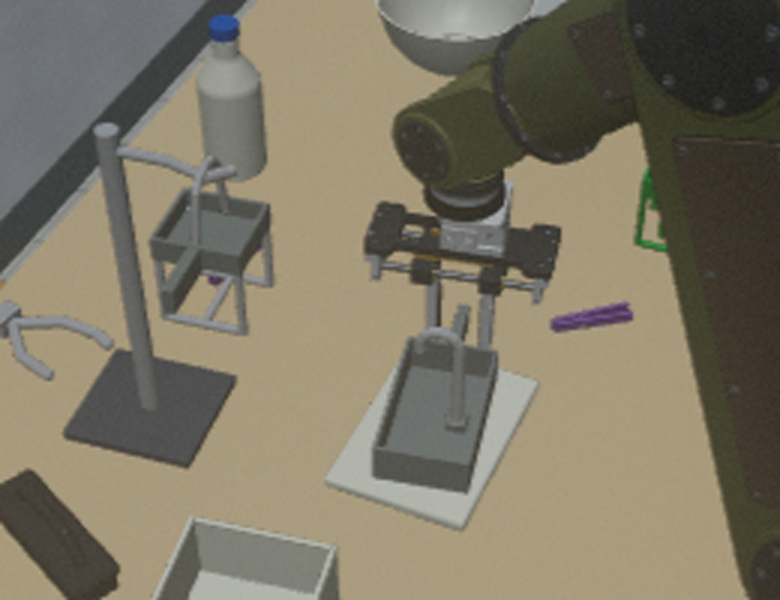

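View pics/wrist13.png

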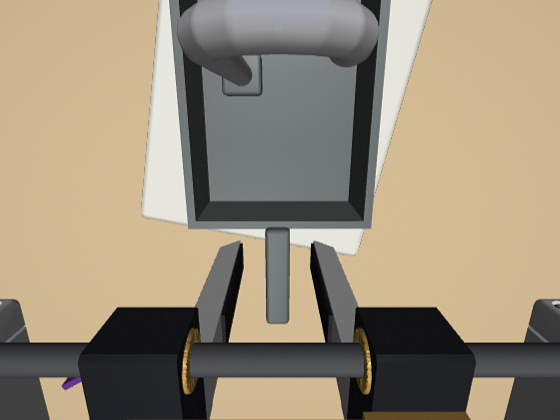

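View pics/top13.png

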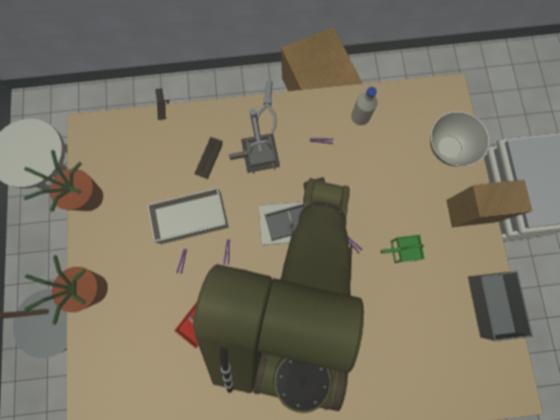

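Run:
```python
import cv2
im=cv2.imread('pics/top13.png')[120:180,220:300]; cv2.imwrite('pics/ct13.png',cv2.resize(im,None,fx=8,fy=8,interpolation=cv2.INTER_CUBIC))
im=cv2.imread('pics/side13.png')[140:220,180:240]; cv2.imwrite('pics/cs13b.png',cv2.resize(im,None,fx=8,fy=8,interpolation=cv2.INTER_CUBIC)[:600])
```

```text
(no output)
```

View pics/ct13.png

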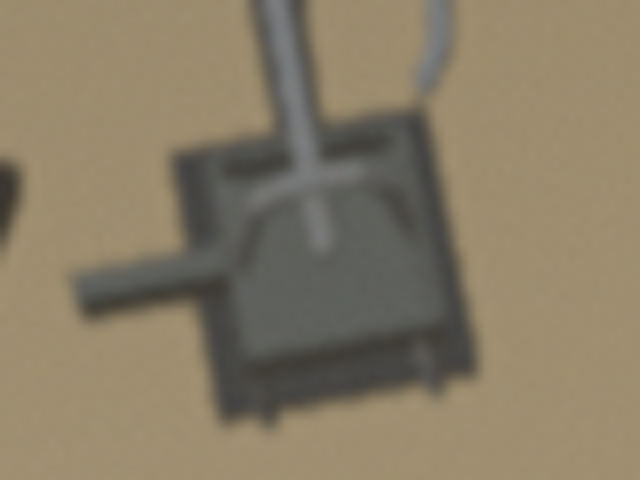

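View pics/cs13b.png

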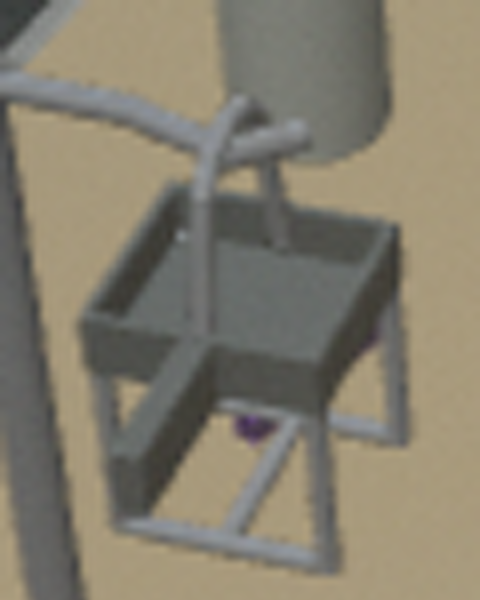

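play_rows --deltas '[[[0,0,0,0,0.05,0,40],[0,0,0,0,0.07,0,40],[0,0,0,0,0.07,0,40],[0,0,0,0,0.06,0,40],[0,0,0,0,0.05,0,40],[0,0,0,0,0,0,40],[0,0,0,0,0,0,40]]]'

```text
time_s: 18.75
ee_pos: [0.4636, -0.1216, 0.025]
eef_rot: [-3.14, 1.272, 1.735]
force: [-0.4, 0.8, 0.5]
grip_width: 0.04
```

Run:
```python
from h import *
s=load('side13'); q=lambda x,y:(180+x/8,140+y/8)
a,b=onz(s,*q(233,535),.169),onz(s,*q(299,424),.169); print('bar',a,b,(a+b)/2,np.linalg.norm(a-b),'yaw',np.arctan2(-(a-b)[0],(a-b)[1]))
P=np.array([onz(s,*q(*p),.257) for p in((82,320),(172,185),(400,223),(322,363))]);print(P,P.mean(0))
x=(P[0]+P[1]-P[2]-P[3]);print('yaw',np.arctan2(x[1],x[0]))
t=load('top13'); q=lambda x,y:(220+x/8,120+y/8)
a,b=onz(t,*q(78,280),.258),onz(t,*q(230,255),.258);d=a-b;print(a,b,np.linalg.norm(d),'yaw h',np.arctan2(-d[0],d[1]))
P=np.array([onz(t,*q(*p),.257) for p in((175,155),(420,105),(478,370),(222,425))]);print(P.mean(0),P)
plan([.464,-.122,.025],tool(.163))
```

```text
bar [0.627  0.0733 0.169 ] [0.6315 0.0166 0.169 ] [0.6293 0.0449 0.169 ] 0.056878573611705514 yaw 0.07980605439660765
[[0.6656 0.084  0.257 ]
 [0.6714 0.0136 0.257 ]
 [0.5946 0.0034 0.257 ]
 [0.5871 0.0743 0.257 ]] [0.6297 0.0438 0.257 ]
yaw 0.12748801034354484
[0.6241 0.1345 0.258 ] [0.6274 0.0786 0.258 ] 0.056009454544987236 yaw h 0.059332113433775105
[0.6211 0.0449 0.257 ] [[ 0.6687  0.0951  0.257 ]
 [ 0.678   0.0035  0.257 ]
 [ 0.5739 -0.0065  0.257 ]
 [ 0.5637  0.0876  0.257 ]]
pos [ 0.4636 -0.1216  0.025 ] R [-0.048  0.987  0.155  0.29   0.162 -0.943 -0.956 -0.    -0.294]
shift in current tool mm [-0.2  0.3  0.4] | after turn mm [-0.   0.3  0.5] | turn [-0.0004 -0.2987  0.0003]
```

play_rows --deltas '[[[0,0,0,0,0,0,20],[0,0,0,0,0,0,4],[0,0,0,0,0,0,4],[0,0,0,0,0,0,4],[0,0,0,0,0,0,4]]]' --grip_force 60

```text
time_s: 19.25
ee_pos: [0.4638, -0.1213, 0.0252]
eef_rot: [3.141, 1.271, 1.733]
force: [0.8, 0.9, 1.2]
grip_width: 0.0117
```

Run:
```python
from h import *
st(); snap('wrist','wrist14')
```

```text
{'time_s': 19.25, 'qpos': [-0.4685, 0.4767, 1.7777, 0.2734, 1.0836, -0.784], 'ee_pos': [0.4638, -0.1213, 0.0252], 'eef_rot': [3.1411, 1.2708, 1.7334], 'force': [0.7866, 0.9058, 1.1595], 'moment': [0.0693, 0.0392, -0.0435], 'grip_width': 0.0117}
```

View pics/wrist14.png

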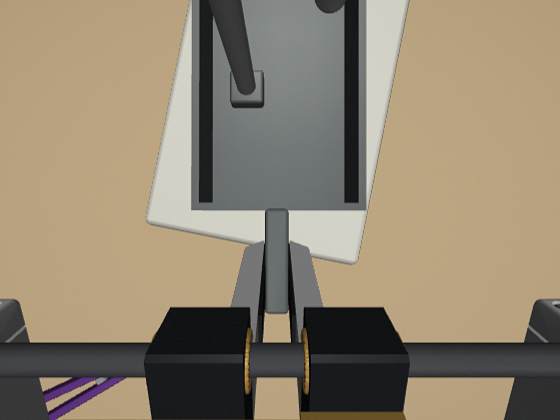

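play_rows --deltas '[[[-4,0,-1.2,0,0,0,4],[-8,0,-2.5,0,0,0,4],[-14,0,-4.3,0,0,0,4],[-16,0,-4.9,0,0,0,4],[-16,0,-4.9,0,0,0,4],[-12,0,-3.7,0,0,0,4],[-6,0,-2,0,0,0,4],[0,0,0,0.035,0,0.011,4],[0,0,0,0.035,0,0.011,4],[0,0,0,0,0,0,4]]]'

```text
time_s: 20.3
ee_pos: [0.4633, -0.1214, 0.1041]
eef_rot: [-3.139, 1.27, 1.66]
force: [0.1, -0.1, -2.4]
grip_width: 0.0116
```

Run:
```python
from h import *
st(); snap('side','side15'); snap('wrist','wrist15')
im=cv2.imread('pics/side15.png')[100:300,140:400]; cv2.imwrite('pics/cs15.png',cv2.resize(im,None,fx=3,fy=3,interpolation=cv2.INTER_CUBIC))
o=ctrl.get_obs(); Rc=R.from_euler('xyz',o['eef_rot']).as_matrix()
print(np.arctan2(Rc[1,1],Rc[0,1]))
plan([.558,-.063,.105],Rc)
```

```text
{'time_s': 20.3, 'qpos': [-0.4757, 0.3427, 1.749, 0.2689, 1.2264, -0.6765], 'ee_pos': [0.4633, -0.1214, 0.1041], 'eef_rot': [-3.1391, 1.2701, 1.6603], 'force': [0.1416, -0.1263, -2.4316], 'moment': [-0.5024, 0.0047, 0.0992], 'grip_width': 0.0116}
0.08954474535880075
pos [ 0.4634 -0.1214  0.1042] R [-0.027  0.996  0.085  0.295  0.089 -0.951 -0.955 -0.    -0.296]
shift in current tool mm [ 13.9  99.4 -47.7] | after turn mm [ 13.9  99.4 -47.7] | turn [0. 0. 0.]
```

View pics/cs15.png

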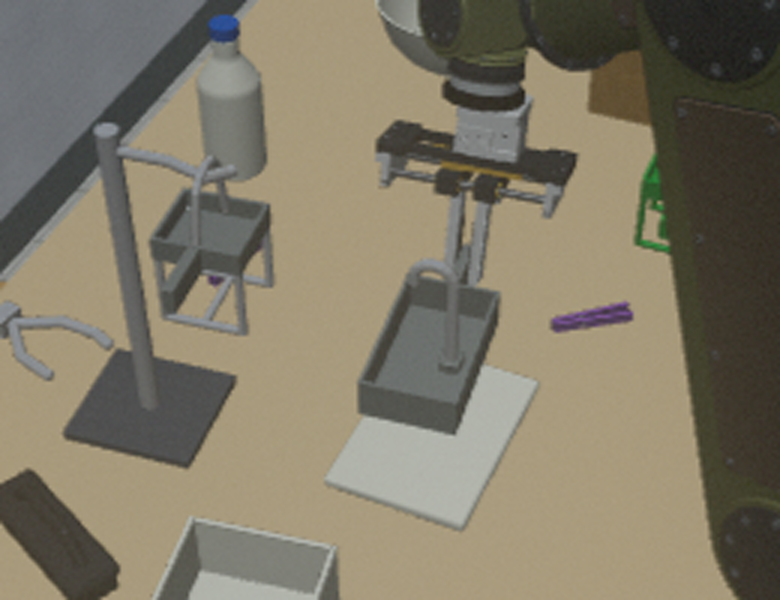

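```bash
python3 - <<'E'
from h import *
s=load('side15'); ex=np.array([np.cos(.09),np.sin(.09),0]);ey=np.array([-ex[1],ex[0],0])
o=np.array([.4633,-.1214,.1041-.013])+.101*ey
f=lambda x,y,z: ((proj(s,o+x*ex+y*ey+[0,0,z])[0]-[140,100])*3).round(1)
print('crook',f(-.018,0,.117),f(.018,0,.1),f(0,0,.1225)); print('tray top',[f(*p,.04) for p in((-.045,.075),(.045,.075),(.045,-.075),(-.045,-.075))]); print('bottom',f(-.045,.075,0),f(.045,.075,0))
E
python3 - <<'E'
import cv2
im=cv2.imread('pics/side15.png')[180:250,250:320]; cv2.imwrite('pics/cs15b.png',cv2.resize(im,None,fx=9,fy=9,interpolation=cv2.INTER_CUBIC)[:600])
E
```

```text
crook [452.5 274. ] [412.4 280.5] [432.5 265.1]
tray top [array([457.4, 402.8]), array([357.6, 381. ]), array([407.3, 271.5]), array([500.3, 290.3])]
bottom [456.3 434.3] [358.5 412.5]
```

View pics/cs15b.png

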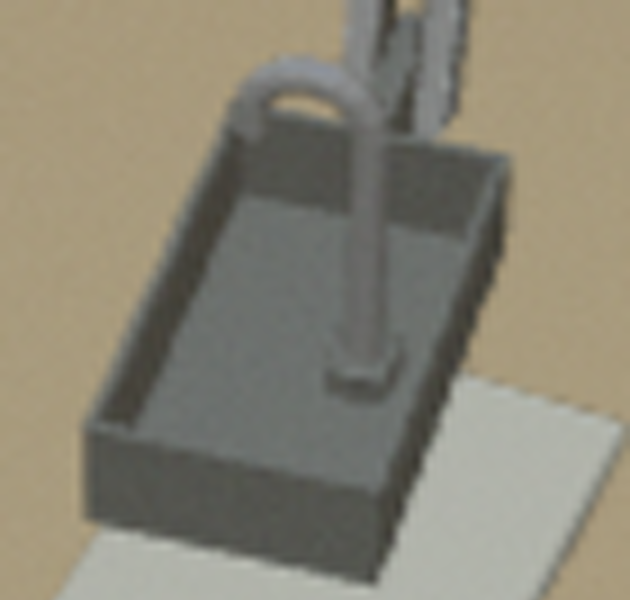

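play_rows --deltas '[[[1,8,-4,0,0,0,4],[2.5,16,-8,0,0,0,4],[2.5,20,-10,0,0,0,4],[2.5,20,-10,0,0,0,4],[2.5,20,-9,0,0,0,4],[2,12,-6,0,0,0,4],[0.5,3,-1,0,0,0,4],[0,0,0,0,0,0,4],[0,0,0,0,0,0,4]]]'

```text
time_s: 21.3
ee_pos: [0.5575, -0.0632, 0.1059]
eef_rot: [-3.141, 1.271, 1.66]
force: [0.1, -0.1, -2.4]
grip_width: 0.0117
```

Run:
```python
from h import *
st(); snap('side','side16')
im=cv2.imread('pics/side16.png')[130:280,160:340]; cv2.imwrite('pics/cs16.png',cv2.resize(im,None,fx=4,fy=4,interpolation=cv2.INTER_CUBIC))
o=ctrl.get_obs(); Rc=R.from_euler('xyz',o['eef_rot']).as_matrix()
plan([.638,-.0556,.105],Rc)
```

```text
{'time_s': 21.3, 'qpos': [-0.3108, 0.4824, 1.5412, 0.2909, 1.251, -0.5106], 'ee_pos': [0.5575, -0.0632, 0.1059], 'eef_rot': [-3.1413, 1.2707, 1.6604], 'force': [0.0717, -0.1148, -2.4394], 'moment': [-0.5051, 0.0124, -0.0027], 'grip_width': 0.0117}
pos [ 0.5575 -0.0633  0.106 ] R [-0.026  0.996  0.085  0.294  0.089 -0.952 -0.955  0.    -0.296]
shift in current tool mm [ 1.1 80.9 -0.2] | after turn mm [ 1.1 80.9 -0.2] | turn [0. 0. 0.]
```

View pics/cs16.png

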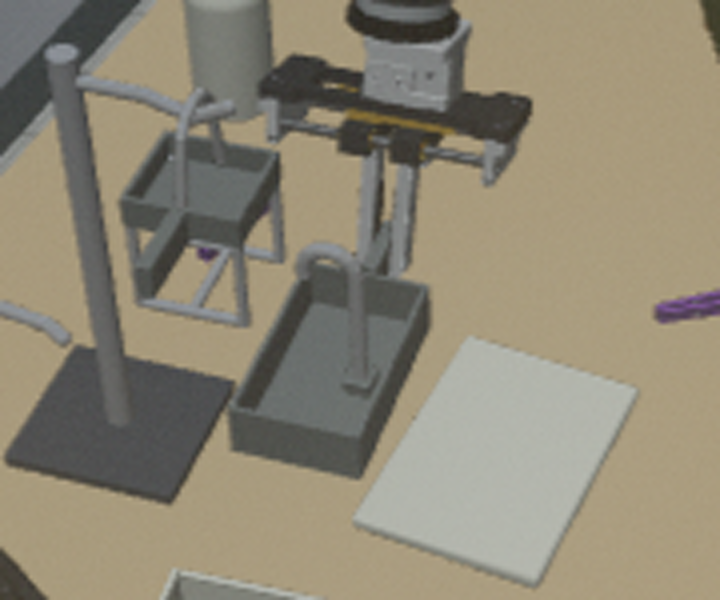

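play_rows --deltas '[[[0,8,0,0,0,0,4],[0,12,0,0,0,0,4],[0,12,0,0,0,0,4],[0,10,0,0,0,0,4],[0,3,0,0,0,0,4],[0,0,0,0,0,0,4],[0,0,0,0,0,0,4]]]'

```text
time_s: 22.05
ee_pos: [0.6024, -0.059, 0.106]
eef_rot: [3.141, 1.271, 1.66]
force: [0.5, 0.9, -2.3]
grip_width: 0.0117
```

Run:
```python
from h import *
st(); snap('side','side17')
im=cv2.imread('pics/side17.png')[130:280,160:300]; cv2.imwrite('pics/cs17.png',cv2.resize(im,None,fx=4,fy=4,interpolation=cv2.INTER_CUBIC))
```

```text
{'time_s': 22.05, 'qpos': [-0.2824, 0.5698, 1.4058, 0.2908, 1.2895, -0.4704], 'ee_pos': [0.6024, -0.059, 0.106], 'eef_rot': [3.1414, 1.2707, 1.6601], 'force': [0.5411, 0.9066, -2.2756], 'moment': [-0.4833, -0.001, -0.0393], 'grip_width': 0.0117}
```

View pics/cs17.png

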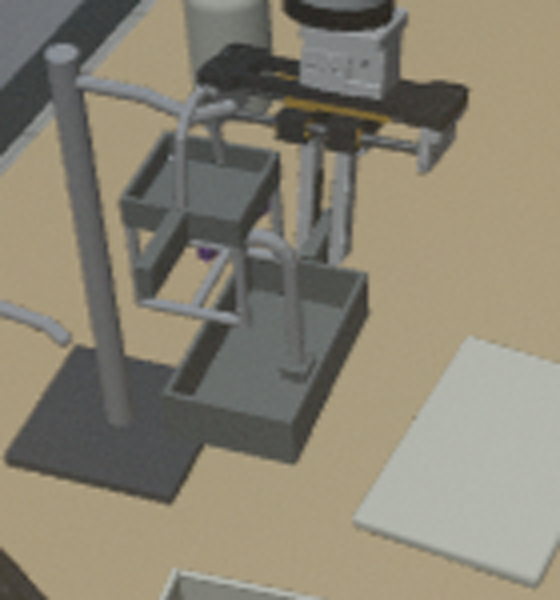

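play_rows --deltas '[[[0,6,0,0,0,0,4],[0,8,0,0,0,0,4],[0,8,0,0,0,0,4],[0,8,0,0,0,0,4],[0,5,0,0,0,0,4],[0,0,0,0,0,0,4],[0,0,0,0,0,0,4]]]'

```text
time_s: 22.8
ee_pos: [0.6375, -0.0558, 0.1058]
eef_rot: [-3.141, 1.271, 1.661]
force: [0.6, 0.0, -1.2]
grip_width: 0.0114
```

Run:
```python
from h import *
st(); snap('side','side18');snap('wrist','wrist18')
im=cv2.imread('pics/side18.png')[130:280,160:300]; cv2.imwrite('pics/cs18.png',cv2.resize(im,None,fx=4,fy=4,interpolation=cv2.INTER_CUBIC))
```

```text
{'time_s': 22.8, 'qpos': [-0.2627, 0.6411, 1.2918, 0.29, 1.3254, -0.4399], 'ee_pos': [0.6375, -0.0558, 0.1058], 'eef_rot': [-3.1415, 1.2707, 1.6607], 'force': [0.6056, 0.01, -1.2446], 'moment': [-0.4262, -0.0522, 0.0274], 'grip_width': 0.0114}
```

View pics/cs18.png

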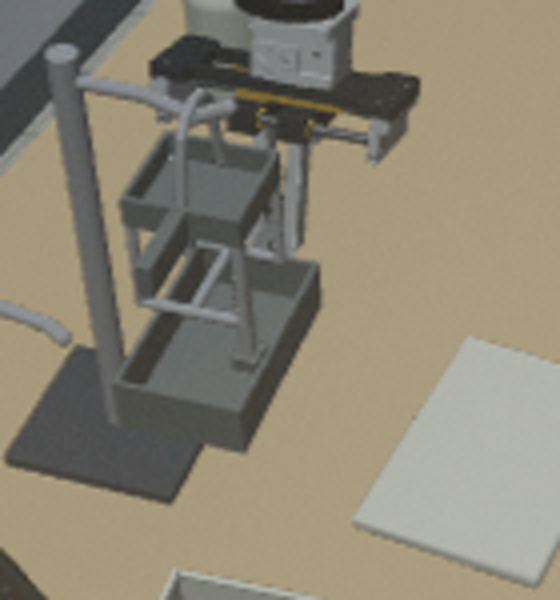

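View pics/wrist18.png

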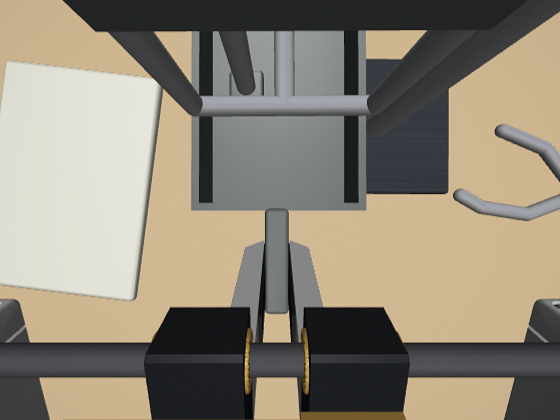

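Run:
```python
from h import *
c=load('wrist18'); a=onz(c,284,95,.173);b=onz(c,284,40,.173);print('bar pts',a,b)
l,r=onz(c,200,105,.169),onz(c,369,105,.169); print('far runner',l,r,(l+r)/2,np.linalg.norm(l-r), np.arctan2(*(r-l)[[1,0]]))
```

```text
bar pts [0.6323 0.0169 0.173 ] [0.6304 0.0383 0.173 ]
far runner [0.599  0.0112 0.169 ] [0.6667 0.0173 0.169 ] [0.6328 0.0143 0.169 ] 0.0679234957117299 0.09011074196095326
```

play_rows --deltas '[[[4,0,1.2,0,0,0,4],[6,0,1.9,0,0,0,4],[6,0,1.9,0,0,0,4],[6,0,1.9,0,0,0,4],[5,0,1.5,0,0,0,4],[3,0,0.9,0,0,0,4],[2,0,0.6,0,0,0,4],[0,0,0,0,0,0,4]]]'

```text
time_s: 23.7
ee_pos: [0.6375, -0.0558, 0.0723]
eef_rot: [3.141, 1.271, 1.66]
force: [0.9, 0.4, -2.1]
grip_width: 0.0115
```

play_rows --deltas '[[[1,0,0.3,0,0,0,4],[1,0,0.3,0,0,0,4],[0,0,0,0,0,0,4]]]'

```text
time_s: 24.0
ee_pos: [0.6377, -0.0557, 0.0707]
eef_rot: [3.139, 1.271, 1.658]
force: [0.6, -0.6, 0.7]
grip_width: 0.0117
```

play_rows --deltas '[[[0.5,0,0.15,0,0,0,4],[0,0,0,0,0,0,4],[0,0,0,0,0,0,4]]]'

```text
time_s: 24.3
ee_pos: [0.6377, -0.0558, 0.0703]
eef_rot: [3.139, 1.271, 1.657]
force: [1.3, 0.6, 3.1]
grip_width: 0.0117
```

Run:
```python
from h import *
st(); snap('side','side19');snap('wrist','wrist19')
im=cv2.imread('pics/side19.png')[130:280,160:300]; cv2.imwrite('pics/cs19.png',cv2.resize(im,None,fx=4,fy=4,interpolation=cv2.INTER_CUBIC))
```

```text
{'time_s': 24.3, 'qpos': [-0.2627, 0.6808, 1.3155, 0.2956, 1.2638, -0.4591], 'ee_pos': [0.6377, -0.0558, 0.0703], 'eef_rot': [3.1385, 1.2707, 1.6574], 'force': [1.2586, 0.6263, 3.0587], 'moment': [0.2148, 0.0725, 0.0129], 'grip_width': 0.0117}
```

View pics/cs19.png

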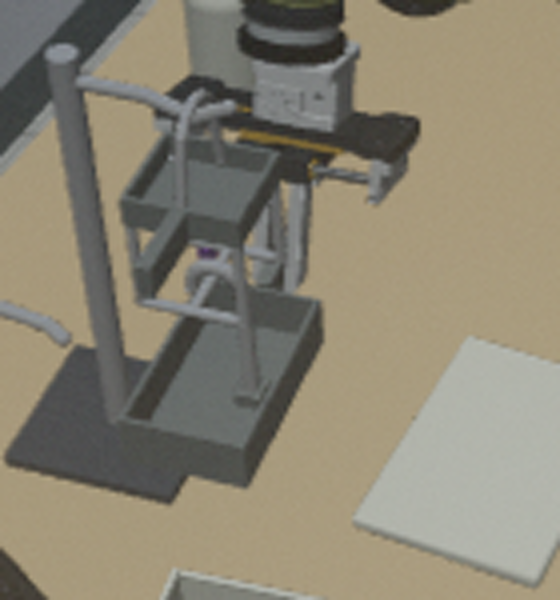

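View pics/wrist19.png

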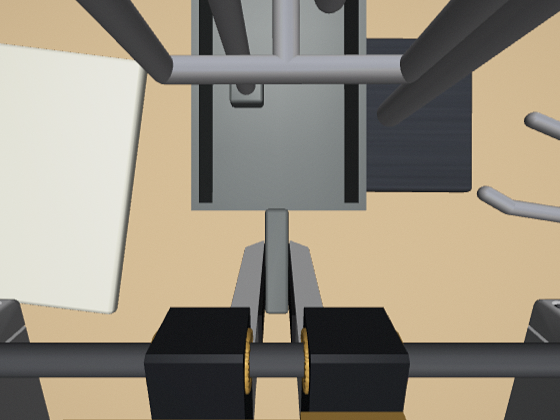

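play_rows --deltas '[[[0,0,0,0,0,0,13],[0,0,0,0,0,0,16],[0,0,0,0,0,0,24],[0,0,0,0,0,0,36],[0,0,0,0,0,0,44],[0,0,0,0,0,0,44],[-4,0,6,0,0,0,44],[-12,0,12,0,0,0,44],[-25,0,20,0,0,0,44],[-25,0,30,0,0,0,44]]]' --grip_force 5

```text
time_s: 25.4
ee_pos: [0.6453, -0.1411, 0.1145]
eef_rot: [3.138, 1.271, 1.659]
force: [0.4, 0.5, 0.0]
grip_width: 0.0442
```

play_rows --deltas '[[[-25,0,30,0,0,0,44],[-25,0,30,0,0,0,44],[-20,0,20,0,0,0,44],[0,0,0,0,0,0,44],[0,0,0,0,0,0,44],[0,0,0,0,0,0,44],[0,0,0,0,0,0,44],[0,0,0,0,0,0,44],[0,0,0,0,0,0,44],[0,0,0,0,0,0,44]]]'

```text
time_s: 26.4
ee_pos: [0.6538, -0.2364, 0.1561]
eef_rot: [3.141, 1.271, 1.66]
force: [-0.0, 0.5, -0.2]
grip_width: 0.0437
```

Run:
```python
from h import *
st(); snap('side','side20');snap('wrist','wrist20');snap('side','side20b')
im=cv2.imread('pics/side20.png')[130:280,160:300]; cv2.imwrite('pics/cs20.png',cv2.resize(im,None,fx=4,fy=4,interpolation=cv2.INTER_CUBIC))
```

```text
{'time_s': 26.4, 'qpos': [-0.496, 0.7725, 0.9552, 0.249, 1.5828, -0.6042], 'ee_pos': [0.6538, -0.2364, 0.1561], 'eef_rot': [3.1408, 1.2708, 1.66], 'force': [-0.0235, 0.5076, -0.204], 'moment': [-0.1953, 0.0349, -0.0438], 'grip_width': 0.0437}
```

View pics/cs20.png

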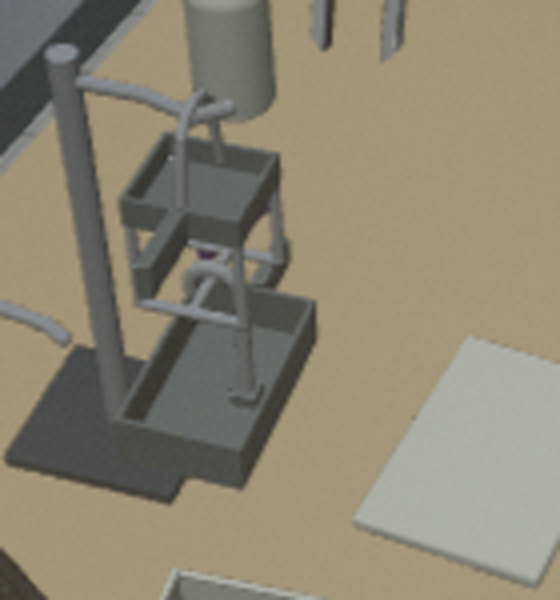

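View pics/wrist20.png

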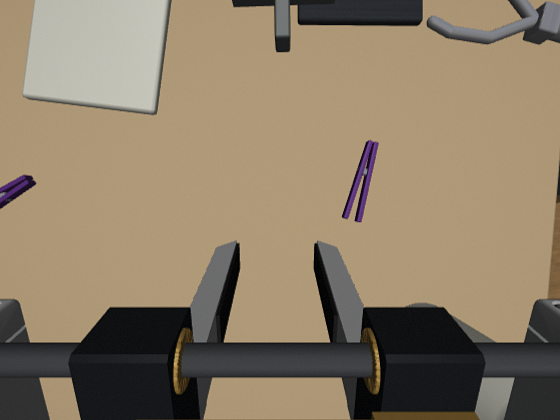

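play_rows --deltas '[[[0,0,0,0,0,0,44],[0,0,0,0,0,0,44],[0,0,0,0,0,0,44],[0,0,0,0,0,0,44],[0,0,0,0,0,0,44],[0,0,0,0,0,0,44],[0,0,0,0,0,0,44],[0,0,0,0,0,0,44],[0,0,0,0,0,0,44],[0,0,0,0,0,0,44]]]'

```text
time_s: 27.55
ee_pos: [0.6538, -0.2366, 0.1561]
eef_rot: [3.141, 1.271, 1.659]
force: [1.3, 0.4, 0.2]
grip_width: 0.0439
```

Run:
```python
from h import *
F=[snap('side','side21')['img'].astype(int)]
for i in range(6): F.append(viewer.camera('side')['img'].astype(int))
ref=load('side20')['img'].astype(int)
A=lambda a,b: (np.abs(a-b)[130:280,160:290].sum(2)>60).sum()
print([A(F[0],f) for f in F[1:]],A(ref,F[0]))
snap('top','top21')
im=cv2.imread('pics/side21.png')[140:260,180:250]; cv2.imwrite('pics/cs21.png',cv2.resize(im,None,fx=5,fy=5,interpolation=cv2.INTER_CUBIC))
```

```text
[np.int64(1), np.int64(6), np.int64(4), np.int64(7), np.int64(5), np.int64(4)] 1
```

View pics/cs21.png

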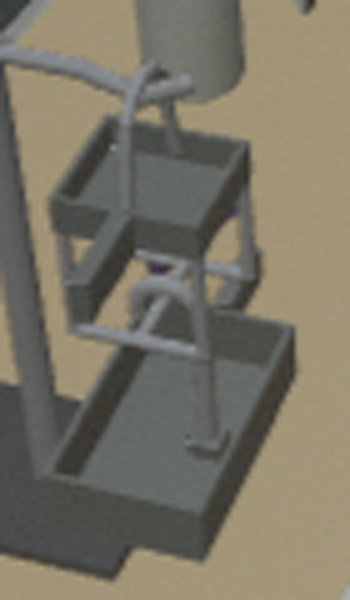

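View pics/top21.png

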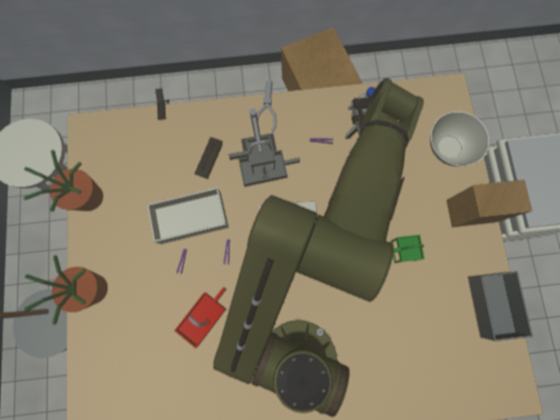

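play_rows --deltas '[[[0,-15,0,0,0,0,44],[0,-20,5,0,0,0,44],[-10,-20,5,0,0,0,44],[-10,-20,5,0,0,0,44],[-10,-15,5,0,0,0,44],[0,-10,0,0,0,0,44],[0,0,0,0,0,0,44],[0,0,0,0,0,0,44],[0,0,0,0,0,0,44],[0,0,0,0,0,0,44]]]'

```text
time_s: 28.95
ee_pos: [0.5571, -0.273, 0.1784]
eef_rot: [-3.141, 1.27, 1.661]
force: [0.3, 0.5, -0.1]
grip_width: 0.044
```

Run:
```python
from h import *
st(); s=load('side21'); ex=np.array([np.cos(.09),np.sin(.09),0]);ey=np.array([-ex[1],ex[0],0])
o=np.array([.630,.045,.056])
print([proj(s,o+x*ex+y*ey+[0,0,.04])[0].round(1) for x,y in((.045,.075),(-.045,.075),(-.045,-.075))])
a=load('side21')['img'].astype(int);b=snap('side','side22')['img'].astype(int)
print((np.abs(a-b)[130:280,160:290].sum(2)>60).sum())
```

```text
{'time_s': 28.95, 'qpos': [-0.6137, 0.591, 1.1974, 0.2275, 1.5517, -0.7311], 'ee_pos': [0.5571, -0.273, 0.1784], 'eef_rot': [-3.1413, 1.2704, 1.6614], 'force': [0.298, 0.4967, -0.1169], 'moment': [-0.2077, 0.0092, 0.0037], 'grip_width': 0.044}
[array([189. , 234.9]), array([220.6, 242.1]), array([239.9, 204.7])]
155
```

View pics/side22.png

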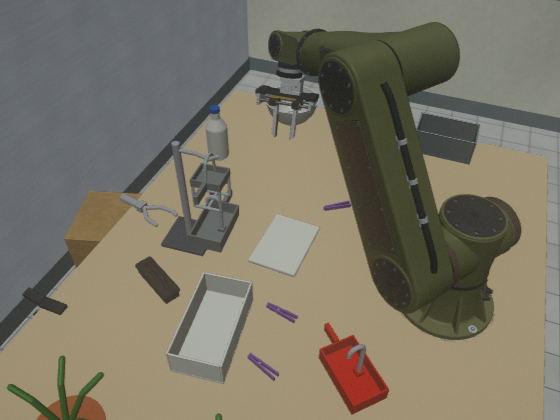

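```bash
python3 -c "
from station import hand_in
print(hand_in())"
```

```text
the job is handed in; nothing more can be done
None
```

The caddy is hung and the job is handed in at about 29 s, with no verdict given. The upper tier hangs by its bail in the hook's seat. The lower tier went from the tub to the lid, where I let it go and took it again by its handle. It now hangs by its crook on the upper tier's bottom bar.

**Last checks:**
- **Position:** three corners of the lower tray's rim in the side view were within about 1.5 px of where an upright, centred, hanging tray should be.
- **Stillness:** seven side views over 0.3 s showed almost no change (at most 7 pixels). A later comparison, after I moved the arm further away, showed 155 changed pixels. I put that down to the gripper leaving that part of the picture, but did not check it further.
- **Contact and bystanders:** the gripper was open and well clear, with a measured force near zero. The pegs and the brush looked unmoved; I did not measure their positions.

**Disagreements and side effects:**
- **Hook position:** the cameras disagreed on the hook's seat by about 2 mm along and 4 mm across. This is within the allowed tolerance.
- **Lid placing:** setting the lower tier down on the lid peaked at about 15 N at the wrist. I backed off slightly before letting go.

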